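# Assemble a relay box in a clamped check nest

### The arm

A 6-joint arm with a two-finger parallel gripper is mounted at the origin on the work surface. World frame = base frame: x ahead of the robot, y to its left, z up, the work surface at z = 0. Lengths are in m, angles in rad, forces in N, time in s.
With the tool pointing down it reaches from about 0.25 to 0.8 m from the base axis. Payload 3.9 kg.
Tool frame: the origin (TCP) lies midway between the tips of the shut fingers; the grasp point (between the pads) lies 19 mm behind it; z points along the fingers, y is the line along which they close (so a half turn about z gives the same grasp; the last joint's range is limited). The gripper opens to 85 mm and grips with 20 to 120 N. Pads are 22 mm wide; open, the fingers measure 114 mm over their backs; the gripper's body (76 mm by 85 mm) begins 54 mm behind the grasp point. The pads swing forward as they close: fully open they stand 13 mm farther back than shut.
Start: joints at [-1.138, 0.26, -0.138, 1.173, 0, 1.571], TCP at [0.22, -0.477, 0.231] pointing down, gripper open.
Joint ranges: [-2.78, 2.78], [-0.83, 1.72], [-1.28, 1.37], [-1.9, 2.12], [-1.57, 1.48], [-3.14, 3.14]. Speed limits (rad/s): [2.57, 2.57, 3.14, 3.14, 3.14, 3.14].

### API

Orientations are given as [roll, pitch, yaw] about the fixed x, y, z axes, in that order (R = Rz(yaw) Ry(pitch) Rx(roll)).
In Python, from workcell import monitor, optics, hand_in gives the robot as it stands.
- The arm moves only by the shell command python3 -m pendant 'ROWS' [FORCE]. ROWS is JSON, a list of rows, each an object with "translation": the shift along the tool's x, y, z in cm, a list of three; "rot": the turn, a rotation vector about the tool's x, y, z in degrees, a list of three; "gripper": the opening, from 0 (shut) to 1 (fully open). A call has 1 to 20 rows; each row shifts and turns the commanded pose from where the row before left it, along the tool's axes as they then stand; what a row does not reach is not made up. A row lasts 1/12 s, in which the tool goes at most 41.7 mm and 7.16 degrees, less where a joint would pass 70% of its speed; a pose out of reach is approached as far as the arm can. A call with a gripper value outside its range is refused whole. The fingers move at their own pace and stop on an object; FORCE is the grip in N (left out, the last holds). Time passes only in rows, so rows that do not move let the fingers close. It gives the time, the measured TCP pose, the force, the opening and the grip force at its end, in the units of the state.
- monitor.read_state(): the state, without advancing time (a new reading comes with each control period).
- optics.get_image(name): name is "scene" or "top" or "wrist"; returns the picture (384x512x3 uint8, blue, green, red); there is no depth.
- optics.camera_info(name): a dict with "K" (3x3 intrinsics, pixels), "rvec" (rotation vector, rad) and "tvec" (3), from world to camera coordinates, as OpenCV has them; the wrist camera has in their place "T_tool_cam" (4x4, takes a point from camera to tool coordinates, whose origin is the TCP and whose axes are the flange's). Camera axes: x right, y down, z forward; pixel columns grow to the right and rows downward; lengths in m; the calibration is good to about 2 mm. The wrist camera is an equidistant fisheye: a pixel r from the principal point sees the ray r / f radians off the axis. A picture is of the moment at which its call begins: read the wrist's pose just before it. camera_info takes no time and is no camera call.
- hand_in(): hands the job in; it is judged then, once.
The state is a dict: "time": time; "joint_positions": joint angles; "joint_velocities": joint speeds; "joint_efforts": joint torques, N m; "ee_pos": TCP position; "tool_rot": TCP orientation; "ft_force": force on the tool from outside, world axes, zero at the start; "ft_torque": the same for the moment, N m; "grip_width": finger opening in m; "finger_force": force on a finger pad.
Only numpy, scipy, OpenCV 4.12 (cv2) and the standard library are available. Lean on these libraries where they do the work, as an engineer would, in place of code of your own. Each camera call takes 0.05 s, during which the arm holds its last target. There are 200 camera calls.

### The job

Set the relay-box base down into the nest so that it holds the part-present pin down, and lock it there by swinging the toggle clamp over centre. With it clamped, plug every relay from the blue kit block into a socket of its own (any sockets), then press the cover straight down over them until it is fully home and both clip arms have snapped over the rims of the base. Then swing the clamp fully back open and set the finished box, the right way up, flat in the green tray, without disturbing the spool, the blue terminal bin or the screwdriver.

Things in the scene. Friction and masses are not known exactly. Their poses are not given: they have to be found in the camera images.
- base_mid (a point): Loose light-grey relay-box base, 140 g, alike when turned half round; the point is its centre, 11 mm above its underside; x = long axis, z up. A flange 124 x 58 x 6 mm with a 26 mm wide, 6 mm thick ear at each end (156 mm overall) carries the socket block, 104 (x) x 44 (y) mm, from 6 to 22 mm above the underside. Grip across the block's 44 mm. Each end face has a rim: see clip_a
- socket1 (a point): centre of the mouth of one socket well in the top of the base (22 mm above its underside); 12 (x) x 16.5 (y) mm, 16 mm deep; axes as base_mid. socket1 to socket4 lie on the base's centre line at x = -36, -12, +12, +36 mm. A plugged-in relay's underside rests on the top of the block, its centre 13 mm above this point
- socket2 (a point): centre of the mouth of one socket well in the top of the base (22 mm above its underside); 12 (x) x 16.5 (y) mm, 16 mm deep; axes as base_mid. socket1 to socket4 lie on the base's centre line at x = -36, -12, +12, +36 mm. A plugged-in relay's underside rests on the top of the block, its centre 13 mm above this point
- socket3 (a point): centre of the mouth of one socket well in the top of the base (22 mm above its underside); 12 (x) x 16.5 (y) mm, 16 mm deep; axes as base_mid. socket1 to socket4 lie on the base's centre line at x = -36, -12, +12, +36 mm. A plugged-in relay's underside rests on the top of the block, its centre 13 mm above this point
- socket4 (a point): centre of the mouth of one socket well in the top of the base (22 mm above its underside); 12 (x) x 16.5 (y) mm, 16 mm deep; axes as base_mid. socket1 to socket4 lie on the base's centre line at x = -36, -12, +12, +36 mm. A plugged-in relay's underside rests on the top of the block, its centre 13 mm above this point
- cover_mid (a point): Loose black stepped cover, open below, 121 (x) x 53 (y) mm at its skirt, 48 mm high, 70 g, alike when turned half round; its upper part (from 22 mm above the lower edge) is a dome 37 mm wide (38 over its ribs): grip across that. The point is its centre, 24 mm above the lower edge. Home, the lower edge rests on the base's flange, so the point is 30 mm above the base's underside
- clip_a (a joint): one of the two orange clip arms in the cover's end walls (rad): 0 = straight, at rest or snapped under the rim; about 0.15 while riding over it. The rims stand out 4 mm from the base's end faces, underside 16 mm up. The skirt has 2 mm play round the block; the cover first rests on the rims about 10 mm high and needs about 8 to 12 N, straight down, to snap home
- clip_b (a joint): the other clip arm, as clip_a
- kit_top (a point): centre of the top face of the fixed blue kit block, 120 x 44 mm, 14 mm high, x along its length; four wells like the base's, at x = -36, -12, +12, +36 mm, hold the relays upright, bodies resting on the top face
- relay1_mid (a point): plug-in relay, 20 g, absent in some starts: dark body 15.5 (x) x 23 (y) mm, 26 mm tall, pale top, over copper blades 10 mm long (7.5 x 12 mm in all, slightly narrower at the tips) that plug into a well. The point is the body's centre, 13 mm above the body's underside, 23 mm above the blade tips; z up. Grip across the 23 mm
- relay2_mid (a point): plug-in relay, 20 g, absent in some starts: dark body 15.5 (x) x 23 (y) mm, 26 mm tall, pale top, over copper blades 10 mm long (7.5 x 12 mm in all, slightly narrower at the tips) that plug into a well. The point is the body's centre, 13 mm above the body's underside, 23 mm above the blade tips; z up. Grip across the 23 mm
- relay3_mid (a point): plug-in relay, 20 g, absent in some starts: dark body 15.5 (x) x 23 (y) mm, 26 mm tall, pale top, over copper blades 10 mm long (7.5 x 12 mm in all, slightly narrower at the tips) that plug into a well. The point is the body's centre, 13 mm above the body's underside, 23 mm above the blade tips; z up. Grip across the 23 mm
- relay4_mid (a point): plug-in relay, 20 g, absent in some starts: dark body 15.5 (x) x 23 (y) mm, 26 mm tall, pale top, over copper blades 10 mm long (7.5 x 12 mm in all, slightly narrower at the tips) that plug into a well. The point is the body's centre, 13 mm above the body's underside, 23 mm above the blade tips; z up. Grip across the 23 mm
- tray_in (a point): centre of the inner floor of the fixed green finished-goods tray, outside 200 (x) x 100 (y) mm, walls 4 mm thick, rim 22 mm above the bench, floor 4 mm thick. The box goes in with its long side along the tray's x
- nest_floor (a point): centre of the nest on the fixed aluminium fixture plate (96 mm wide, top 12 mm above the bench); x along the nest toward the toggle clamp, z up. The base belongs here, underside on this level, long axis along x, between tapered steel guide blocks (13 mm high, 2 mm play: two on each long side at x = -44 and +44 mm, one beyond each ear)
- part_pin (a joint): green spring-loaded part-present pin in the middle of the nest, standing 5 mm proud: 0 = up, 0.005 = held down by a seated part (m); needs under 1 N
- clamp_hinge (a point): pivot of the toggle clamp's handle on the fixture, 161 mm from the nest's centre toward the clamp, 52 mm above the bench; the handle swings in the upright plane through the nest's x axis. Locked, the clamp arm lies at most 60 mm above the bench and its foot presses the ear of the base 74 mm from the nest's centre
- clamp_grip (a point): middle of the round red grip (15 mm thick) on the clamp handle, 66 mm from its pivot; the handle ends 96 mm from the pivot. Grip it across the fixture, fingers either side of the handle's plane of swing
- clamp_handle (a joint): toggle clamp handle (rad): 0 = fully open, handle standing 1.42 rad above level, clamp arm raised clear of the nest to about 100 mm; swung away from the nest and down it reaches 1.32 = locked over centre on its stop, almost level (0.10 rad above level), pointing away from the nest. Stays where it is left; stiffest at about 1.2, a few newtons at the grip
- wire_spool: bystander: spool of red wire, 80 mm across, 52 mm high; origin under its centre
- terminal_bin: bystander: small open blue bin, 100 x 75 x 45 mm; origin under its centre
- screwdriver: bystander: orange-handled screwdriver lying on the bench

How it is judged:
On the way, in this order (a step that is already met when the one before it is completed fails the run):
1. the base lies home in the nest and holds the part-present pin down, clamp still open (horizontal distance between base_mid and nest_floor below 0.005 m and z of base_mid in the frame of nest_floor below 0.0135 m and angle between the x axis of base_mid and the x axis of nest_floor, either way round below 0.08 rad and value of joint part_pin above 0.004 m and value of joint clamp_handle below 0.9 rad), for 0.2 s.
2. the toggle clamp is locked over centre on the seated base (horizontal distance between base_mid and nest_floor below 0.005 m and z of base_mid in the frame of nest_floor below 0.0135 m and angle between the x axis of base_mid and the x axis of nest_floor, either way round below 0.08 rad and value of joint part_pin above 0.004 m and value of joint clamp_handle above 1.25 rad), for 0.2 s.
3. with the base clamped in the nest, every relay is plugged into a socket (all of step 2 and z of relay1_mid in the frame of base_mid between 0.022 and 0.026 m and x of relay1_mid in the frame of base_mid between -0.042 and 0.042 m and y of relay1_mid in the frame of base_mid between -0.005 and 0.005 m and z of relay2_mid in the frame of base_mid between 0.022 and 0.026 m and x of relay2_mid in the frame of base_mid between -0.042 and 0.042 m and y of relay2_mid in the frame of base_mid between -0.005 and 0.005 m and z of relay3_mid in the frame of base_mid between 0.022 and 0.026 m and x of relay3_mid in the frame of base_mid between -0.042 and 0.042 m and y of relay3_mid in the frame of base_mid between -0.005 and 0.005 m and z of relay4_mid in the frame of base_mid between 0.022 and 0.026 m and x of relay4_mid in the frame of base_mid between -0.042 and 0.042 m and y of relay4_mid in the frame of base_mid between -0.005 and 0.005 m), for 0.2 s.
4. with the base still clamped in the nest and every relay plugged in, the cover is snapped home over both rims (all of step 3 and z of cover_mid in the frame of base_mid between 0.0165 and 0.021 m and x of cover_mid in the frame of base_mid between -0.004 and 0.004 m and y of cover_mid in the frame of base_mid between -0.004 and 0.004 m and angle between the z axis of cover_mid and the z axis of base_mid, either way round below 0.05 rad and value of joint each of clip_a, clip_b below 0.035 rad), for 0.2 s.
5. the clamp is swung fully back open, the box still closed (value of joint clamp_handle below 0.25 rad and z of cover_mid in the frame of base_mid between 0.0165 and 0.021 m and x of cover_mid in the frame of base_mid between -0.004 and 0.004 m and y of cover_mid in the frame of base_mid between -0.004 and 0.004 m and angle between the z axis of cover_mid and the z axis of base_mid, either way round below 0.05 rad and value of joint each of clip_a, clip_b below 0.035 rad), for 0.2 s.
At the end, for the whole second after the job is handed in: The box lies flat in the tray (centre within 30 mm of the tray's centre each way, tilt under 0.06 rad), every relay is fully plugged in, the cover is home (within 2 mm, both clips relaxed), and the clamp stands open (handle below 0.25 rad) (all of step 5 and x of base_mid in the frame of tray_in between -0.03 and 0.03 m and y of base_mid in the frame of tray_in between -0.03 and 0.03 m and z of base_mid in the frame of tray_in between 0.008 and 0.014 m and angle between base_mid's own z axis and vertical below 0.06 rad and z of relay1_mid in the frame of base_mid between 0.022 and 0.026 m and x of relay1_mid in the frame of base_mid between -0.042 and 0.042 m and y of relay1_mid in the frame of base_mid between -0.005 and 0.005 m and z of relay2_mid in the frame of base_mid between 0.022 and 0.026 m and x of relay2_mid in the frame of base_mid between -0.042 and 0.042 m and y of relay2_mid in the frame of base_mid between -0.005 and 0.005 m and z of relay3_mid in the frame of base_mid between 0.022 and 0.026 m and x of relay3_mid in the frame of base_mid between -0.042 and 0.042 m and y of relay3_mid in the frame of base_mid between -0.005 and 0.005 m and z of relay4_mid in the frame of base_mid between 0.022 and 0.026 m and x of relay4_mid in the frame of base_mid between -0.042 and 0.042 m and y of relay4_mid in the frame of base_mid between -0.005 and 0.005 m); the robot touches nothing.
It fails at once if the wire spool is moved more than 30 mm (distance of wire_spool from where it was at the start of the episode above 0.03 m).
It fails at once if the terminal bin is moved more than 30 mm (distance of terminal_bin from where it was at the start of the episode above 0.03 m).
It fails at once if the screwdriver is moved more than 30 mm (distance of screwdriver from where it was at the start of the episode above 0.03 m).
Of relay1, relay2, relay3, relay4 only 2 to 4 are there at a start; the rules pass over those that are not, and their reading is None.
At some moment in a run one of base, cover may be knocked a few centimetres aside while the robot is not near it.
It also fails if it takes over 210 s, if anything falls off the work surface, if the arm or the gripper's body presses on something with over 40 N, if the wrist force passes 120 N, or if a joint passes its speed limit or range.

## Working session

There is one attempt and no reset: what is moved stays moved. The work goes in short steps, Python scripts to look and compute and a shell command to move; the robot and the scene stay as the last step left them, time stands still between calls to the robot, and variables do not carry over. Pictures are saved under pics/ and viewed, at most 17 in all, crops included, and the job is handed in when it is done.

```bash
mkdir -p pics; ls
cat > h.py <<'E'
import numpy as np, cv2
from scipy.spatial.transform import Rotation as R
from workcell import monitor, optics
def cam(n):
    c=optics.camera_info(n);K=np.array(c["K"])
    if n=="wrist":
        return K,np.array(c["T_tool_cam"])
    Rm=cv2.Rodrigues(np.array(c["rvec"],float))[0];t=np.array(c["tvec"],float).ravel()
    return K,Rm,t
def toolT():
    s=monitor.read_state();T=np.eye(4);T[:3,:3]=R.from_euler('xyz',s["tool_rot"]).as_matrix();T[:3,3]=s["ee_pos"];return T
def ray(n,uv,T=None):
    uv=np.asarray(uv,float)
    if n=="wrist":
        K,Tc=cam(n);x=(uv[0]-K[0,2])/K[0,0];y=(uv[1]-K[1,2])/K[1,1];r=np.hypot(x,y)+1e-12
        d=np.array([np.sin(r)*x/r,np.sin(r)*y/r,np.cos(r)]);M=T@Tc
        return M[:3,3],M[:3,:3]@d
    K,Rm,t=cam(n);d=np.linalg.inv(K)@[uv[0],uv[1],1]
    return -Rm.T@t,Rm.T@d
def onz(n,uv,z,T=None):
    o,d=ray(n,uv,T);return o+d*(z-o[2])/d[2]
def proj(n,p,T=None):
    p=np.asarray(p,float)
    if n=="wrist":
        K,Tc=cam(n);q=np.linalg.inv(T@Tc)@np.r_[p,1];th=np.arctan2(np.hypot(q[0],q[1]),q[2]);a=np.hypot(q[0],q[1])+1e-12
        return np.array([K[0,0]*th*q[0]/a+K[0,2],K[1,1]*th*q[1]/a+K[1,2]])
    K,Rm,t=cam(n);q=K@(Rm@p+t);return q[:2]/q[2]
def shot(n,f):
    T=toolT();im=optics.get_image(n);cv2.imwrite(f"pics/{f}.png",im);np.save(f"pics/{f}.npy",T);return im,T
E
python3 - <<'E'
from h import *
ims=[shot(n,n+"0")[0] for n in("top","scene","wrist")]
cv2.imwrite("pics/a.png",cv2.resize(ims[0],(800,600)))
cv2.imwrite("pics/b.png",cv2.resize(ims[1],(800,600)))
print(monitor.read_state());print([optics.camera_info(n) for n in("top","scene","wrist")])
E
```

```text
pics
{'time': 0.15, 'joint_positions': array([-1.13800364e+00,  2.60524691e-01, -1.39091512e-01,  1.17266503e+00,
        2.75269805e-06,  1.57078147e+00]), 'joint_velocities': array([ 0.00067423, -0.00229525,  0.00198115, -0.00248633, -0.00076911,
        0.00068702]), 'joint_efforts': array([-1.88488681e-03, -4.06006265e+01,  2.54166412e+01,  1.26770235e-02,
       -1.65621291e-04, -1.14630217e-05]), 'ee_pos': array([ 0.21997251, -0.47612325,  0.23065342]), 'tool_rot': array([-3.14010775e+00, -2.77475521e-06,  4.32807536e-01]), 'ft_force': array([0.01928146, 0.52470463, 0.03597097]), 'ft_torque': array([ 0.02681126, -0.02627904,  0.00663539]), 'finger_force': 0.0, 'grip_width': 0.0852297964158714}
[{'K': array([[430.1069476 ,   0.        , 256.40674182],
       [  0.        , 430.1069476 , 197.20953055],
       [  0.        ,   0.        ,   1.        ]]), 'rvec': array([ 2.22873667, -2.16088687,  0.13724287]), 'tvec': array([-0.04345376,  0.60694766,  1.09603912])}, {'K': array([[428.72369018,   0.        , 253.57579027],
       [  0.        , 428.72369018, 192.7985148 ],
       [  0.        ,   0.        ,   1.        ]]), 'rvec': array([ 1.39089159,  2.15498728, -0.91213982]), 'tvec': array([ 0.23813861, -0.32135365,  1.48833794])}, {'K': array([[297.31863964,   0.        , 251.95204554],
       [  0.        , 297.31863964, 192.12280826],
       [  0.        ,   0.        ,   1.        ]]), 'T_tool_cam': array([[-5.22491731e-04, -9.51866272e-01, -3.06513176e-01,
         7.86043192e-02],
       [ 9.99999856e-01, -4.58874248e-04, -2.79611913e-04,
         1.00097936e-04],
       [ 1.25502146e-04, -3.06513278e-01,  9.51866374e-01,
        -1.42474640e-01],
       [ 0.00000000e+00,  0.00000000e+00,  0.00000000e+00,
         1.00000000e+00]])}]
```

View pics/a.png

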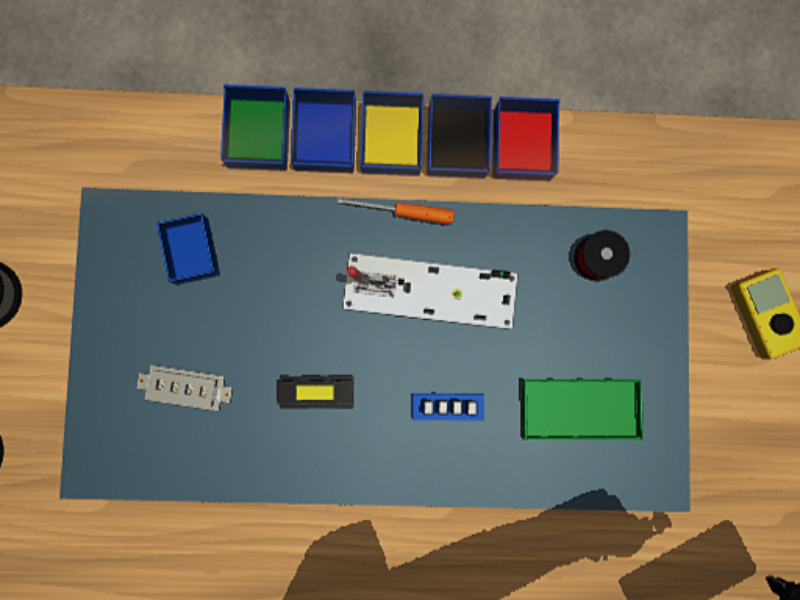

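View pics/b.png

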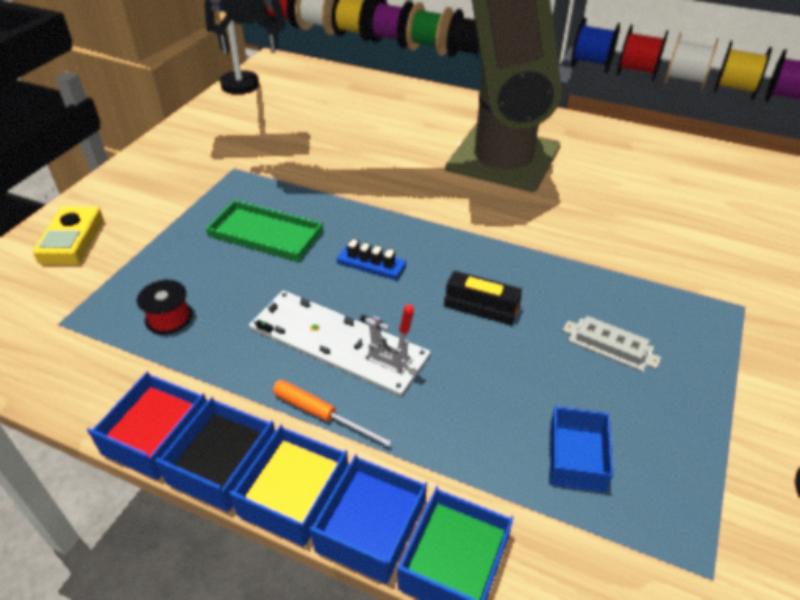

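```bash
cat > m.py <<'E'
from h import *
im=cv2.imread("pics/top0.png");hsv=cv2.cvtColor(im,cv2.COLOR_BGR2HSV)
def rect(name,lo,hi,box,z):
    x0,y0,x1,y1=[int(v*.64) for v in box]
    m=np.zeros(im.shape[:2],np.uint8);m[y0:y1,x0:x1]=cv2.inRange(hsv[y0:y1,x0:x1],lo,hi)
    m=cv2.morphologyEx(m,cv2.MORPH_CLOSE,np.ones((3,3)))
    c=max(cv2.findContours(m,0,2)[0],key=cv2.contourArea)[:,0]
    w=np.array([onz("top",p,z)[:2] for p in c],np.float32)
    r=cv2.minAreaRect(w);b=cv2.boxPoints(r);e=[b[1]-b[0],b[2]-b[1]];L=max(e,key=np.linalg.norm)
    print(name,"c",np.round(r[0],4),"size",np.round(r[1],4),"yaw of long",round(np.degrees(np.arctan2(L[1],L[0])),1),flush=True)
rect("base",(0,0,120),(180,60,255),(125,350,245,425),.010)
rect("cover_label",(20,120,100),(35,255,255),(270,365,360,415),.048)
rect("cover_skirt",(0,0,0),(180,255,75),(262,365,362,418),.02)
rect("kit",(105,150,60),(130,255,255),(400,380,500,430),.014)
rect("relays",(0,0,170),(180,60,255),(415,395,482,418),.040)
rect("tray",(45,100,40),(75,255,255),(510,370,655,445),.022)
rect("plate",(0,0,150),(180,60,255),(335,245,525,335),.012)
rect("pin",(35,80,80),(85,255,255),(445,283,470,305),.017)
rect("grip",(0,150,80),(8,255,255),(335,255,375,290),.115)
rect("bin",(105,150,40),(130,255,255),(150,205,225,290),.04)
rect("driver",(5,150,100),(18,255,255),(330,190,460,230),.015)
E
python3 m.py; python3 -c "
from h import *
T=np.load('pics/wrist0.npy');print(T)
for n in('top','scene'): print(ray(n,(256,192)))"
```

```text
base c [0.4665 0.3306] size [0.154 0.059] yaw of long 82.7
cover_label c [0.4655 0.1118] size [0.0201 0.0603] yaw of long -88.4
cover_skirt c [0.4657 0.1143] size [0.0539 0.1241] yaw of long -88.4
kit c [ 0.4482 -0.1089] size [0.044  0.1183] yaw of long -88.5
relays c [ 0.4469 -0.1444] size [0.0153 0.0077] yaw of long 1.2
tray c [ 0.4483 -0.3341] size [0.0989 0.2028] yaw of long -88.4
plate c [ 0.6416 -0.0746] size [0.2883 0.0961] yaw of long 85.1
pin c [ 0.6378 -0.1199] size [0.0075 0.0076] yaw of long -43.4
grip c [0.6563 0.0572] size [0.012 0.012] yaw of long -42.7
bin c [0.6949 0.329 ] size [0.1074 0.0842] yaw of long 14.8
driver c [ 0.7749 -0.0606] size [0.1    0.0249] yaw of long 83.3
[[ 9.07790284e-01  4.19423732e-01 -7.29634790e-04  2.19943345e-01]
 [ 4.19424367e-01 -9.07788867e-01  1.60408381e-03 -4.76032891e-01]
 [ 1.04364777e-05 -1.76219831e-03 -9.99998447e-01  2.30551848e-01]
 [ 0.00000000e+00  0.00000000e+00  0.00000000e+00  1.00000000e+00]]
(array([0.51011825, 0.01670458, 1.14502218]), array([ 0.099191  , -0.03550713, -0.99450892]))
(array([1.27067184, 0.32074266, 0.81095328]), array([-0.65342429, -0.29485928, -0.69723034]))
```

```bash
cat > goal.py <<'E'
import sys
from h import *
def goal(x,y,z,yawdeg):
    T=toolT();Rg=R.from_euler('xyz',[np.pi,0,np.radians(yawdeg)])
    rv=(R.from_matrix(T[:3,:3]).inv()*Rg).as_rotvec(degrees=True)
    print("rot",np.round(rv,2),"then cm",np.round(Rg.inv().apply(np.array([x,y,z])-T[:3,3])*100,2))
def st():
    s=monitor.read_state();print("t %.2f"%s["time"],np.round(s["ee_pos"],4),np.round(np.degrees(s["tool_rot"]),2),"F",np.round(s["ft_force"],1),"w %.4f ff %.1f"%(s["grip_width"],s["finger_force"]))
if __name__=="__main__":
    st();goal(*map(float,sys.argv[1:5]))
E
python3 goal.py .4665 .30 .2 82.7
```

```text
t 0.15 [ 0.22   -0.4761  0.2307] [-179.91   -0.     24.8 ] F [0.  0.5 0. ] w 0.0852 ff 0.0
rot [-8.00e-02 -4.00e-02 -5.79e+01] then cm [80.12 14.59  3.07]
```

```bash
r='{"translation":[0,0,0],"rot":[0,0,-6.43],"gripper":1}'; python3 -m pendant '[{"translation":[0,0,0],"rot":[0,0,-6.43],"gripper":1},{"translation":[0,0,0],"rot":[0,0,-6.43],"gripper":1},{"translation":[0,0,0],"rot":[0,0,-6.43],"gripper":1},{"translation":[0,0,0],"rot":[0,0,-6.43],"gripper":1},{"translation":[0,0,0],"rot":[0,0,-6.43],"gripper":1},{"translation":[0,0,0],"rot":[0,0,-6.43],"gripper":1},{"translation":[0,0,0],"rot":[0,0,-6.43],"gripper":1},{"translation":[0,0,0],"rot":[0,0,-6.43],"gripper":1},{"translation":[0,0,0],"rot":[0,0,-6.43],"gripper":1},{"translation":[2,0.3,0],"rot":[0,0,0],"gripper":1}]'
python3 -m pendant '[{"translation":[4,0.73,0.15],"rot":[0,0,0],"gripper":1},{"translation":[4,0.73,0.15],"rot":[0,0,0],"gripper":1},{"translation":[4,0.73,0.15],"rot":[0,0,0],"gripper":1},{"translation":[4,0.73,0.15],"rot":[0,0,0],"gripper":1},{"translation":[4,0.73,0.15],"rot":[0,0,0],"gripper":1},{"translation":[4,0.73,0.15],"rot":[0,0,0],"gripper":1},{"translation":[4,0.73,0.15],"rot":[0,0,0],"gripper":1},{"translation":[4,0.73,0.15],"rot":[0,0,0],"gripper":1},{"translation":[4,0.73,0.15],"rot":[0,0,0],"gripper":1},{"translation":[4,0.73,0.15],"rot":[0,0,0],"gripper":1},{"translation":[4,0.73,0.15],"rot":[0,0,0],"gripper":1},{"translation":[4,0.73,0.15],"rot":[0,0,0],"gripper":1},{"translation":[4,0.73,0.15],"rot":[0,0,0],"gripper":1},{"translation":[4,0.73,0.15],"rot":[0,0,0],"gripper":1},{"translation":[4,0.73,0.15],"rot":[0,0,0],"gripper":1},{"translation":[4,0.73,0.15],"rot":[0,0,0],"gripper":1},{"translation":[4,0.73,0.15],"rot":[0,0,0],"gripper":1},{"translation":[4,0.73,0.15],"rot":[0,0,0],"gripper":1},{"translation":[2,0.3,0.15],"rot":[0,0,0],"gripper":1},{"translation":[0,0,0],"rot":[0,0,0],"gripper":1}]'
python3 goal.py .4665 .30 .2 82.7
python3 - <<'E'
from h import *
im,T=shot("wrist","w1")
E
```

```text
time: 0.98
ee_pos: [0.2255, -0.4596, 0.2308]
tool_rot: [3.141, 0.002, 1.444]
ft_force: [0.8, -0.0, 0.2]
grip_width: 0.0852
finger_force: 0.0
time: 2.65
ee_pos: [0.4548, 0.264, 0.2019]
tool_rot: [3.141, -0.002, 1.447]
ft_force: [1.0, -1.6, 0.6]
grip_width: 0.0851
finger_force: 0.0
t 2.65 [0.4548 0.264  0.2019] [ 1.7997e+02 -1.0000e-01  8.2930e+01] F [ 1.  -1.6  0.6] w 0.0851 ff 0.0
rot [ 0.03 -0.1   0.23] then cm [3.72 0.71 0.19]
```

View pics/w1.png

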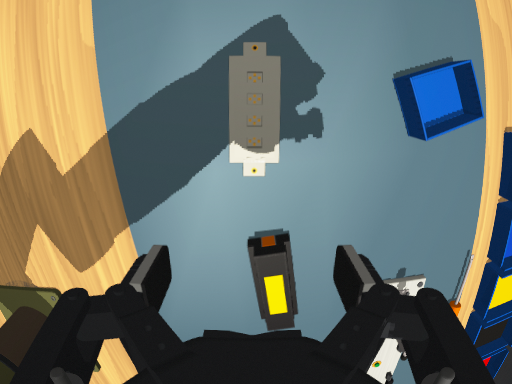

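The wrist view shows the base ahead: ear holes at about (255,47) and (254,170), sockets at (254,77) to (254,142); the cover lies at (270,280). Now to locate it from the ear and socket pixels.

```bash
python3 - <<'E'
from h import *
T=np.load("pics/w1.npy")
a=onz("wrist",(254.5,47.5),.006,T);b=onz("wrist",(254,170.5),.006,T);print(a,b,(a+b)/2,np.degrees(np.arctan2(*(a-b)[1::-1])),np.linalg.norm(a-b))
for p in((254.5,77.5),(254.5,99),(254.5,121),(254.5,142.5)):print(onz("wrist",p,.022,T))
E
python3 goal.py .4665 .3306 .13 82.7
```

```text
[0.47490809 0.40128577 0.006     ] [0.45689288 0.26022242 0.006     ] [0.46590049 0.3307541  0.006     ] 82.7221491599075 0.14220905494916353
[0.47031552 0.36563814 0.022     ]
[0.46744144 0.34244829 0.022     ]
[0.46451143 0.3187267  0.022     ]
[0.46162799 0.29530234 0.022     ]
t 2.70 [0.4536 0.2616 0.2019] [-1.7996e+02  3.0000e-02  8.2850e+01] F [-0.5 -0.7 -0.4] w 0.0852 ff 0.0
rot [-0.04  0.03  0.15] then cm [7.01 0.4  7.19]
```

```bash
python3 -m pendant '[{"translation":[1.75,0.1,3],"rot":[0,0,0],"gripper":0.65},{"translation":[1.75,0.1,3],"rot":[0,0,0.15],"gripper":0.65},{"translation":[1.75,0.1,3],"rot":[0,0,0],"gripper":0.65},{"translation":[1.75,0.1,3],"rot":[0,0,0],"gripper":0.65},{"translation":[0,0,2],"rot":[0,0,0],"gripper":0.65},{"translation":[0,0,0],"rot":[0,0,0],"gripper":0.65},{"translation":[0,0,0],"rot":[0,0,0],"gripper":0.65},{"translation":[0,0,0],"rot":[0,0,0],"gripper":0.65}]' 40
python3 goal.py .466 .3307 .006 82.7
```

```text
time: 3.37
ee_pos: [0.4668, 0.3278, 0.064]
tool_rot: [3.141, -0.0, 1.439]
ft_force: [0.0, 0.3, -0.4]
grip_width: 0.0556
finger_force: 0.0
t 3.37 [0.4668 0.3278 0.064 ] [ 1.7996e+02 -1.0000e-02  8.2450e+01] F [ 0.   0.3 -0.4] w 0.0556 ff 0.0
rot [ 0.04 -0.01 -0.25] then cm [ 0.28 -0.12  5.8 ]
```

```bash
python3 -m pendant '[{"translation":[0.3,-0.1,2],"rot":[0,0,-0.25],"gripper":0.65},{"translation":[0,0,2],"rot":[0,0,0],"gripper":0.65},{"translation":[0,0,1],"rot":[0,0,0],"gripper":0.65},{"translation":[0,0,0.5],"rot":[0,0,0],"gripper":0.65},{"translation":[0,0,0.3],"rot":[0,0,0],"gripper":0.65},{"translation":[0,0,0],"rot":[0,0,0],"gripper":0.65}]'
python3 -m pendant '[{"translation":[0,0,0],"rot":[0,0,0],"gripper":0.3},{"translation":[0,0,0],"rot":[0,0,0],"gripper":0.3},{"translation":[0,0,0],"rot":[0,0,0],"gripper":0.3},{"translation":[0,0,0],"rot":[0,0,0],"gripper":0.3}]' 50
```

```text
time: 3.87
ee_pos: [0.4662, 0.3316, 0.0054]
tool_rot: [3.141, -0.0, 1.444]
ft_force: [-0.7, 0.2, 0.2]
grip_width: 0.0555
finger_force: 0.0
time: 4.2
ee_pos: [0.4669, 0.3323, 0.0061]
tool_rot: [3.14, -0.002, 1.445]
ft_force: [0.3, -1.0, 6.2]
grip_width: 0.0428
finger_force: 53.4
```

```bash
python3 -m pendant '[{"translation":[0,0,-1],"rot":[0,0,0],"gripper":0.3},{"translation":[0,0,-2],"rot":[0,0,0],"gripper":0.3},{"translation":[0,0,-4],"rot":[0,0,0],"gripper":0.3},{"translation":[0,0,-4],"rot":[0,0,0],"gripper":0.3},{"translation":[0,0,-4],"rot":[0,0,0],"gripper":0.3},{"translation":[0,0,-4],"rot":[0,0,0],"gripper":0.3},{"translation":[0,0,-4],"rot":[0,0,-1.2],"gripper":0.3},{"translation":[0,0,-1],"rot":[0,0,-1.2],"gripper":0.3}]'
python3 goal.py .62 -.22 .25 85
```

```text
time: 4.87
ee_pos: [0.468, 0.3333, 0.2524]
tool_rot: [3.133, -0.007, 1.488]
ft_force: [0.3, 0.1, -0.5]
grip_width: 0.0429
finger_force: 52.6
t 4.87 [0.468  0.3333 0.2524] [179.53  -0.4   85.24] F [ 0.3  0.1 -0.5] w 0.0429 ff 52.6
rot [ 0.47 -0.4   0.24] then cm [-53.79  19.97   0.24]
```

```bash
python3 -m pendant '[{"translation":[-2,0.7,0],"rot":[0,0,0.2],"gripper":0.3},{"translation":[-3.5,1.3,0],"rot":[0,0,0],"gripper":0.3},{"translation":[-3.5,1.3,0],"rot":[0,0,0],"gripper":0.3},{"translation":[-3.5,1.3,0],"rot":[0,0,0],"gripper":0.3},{"translation":[-3.5,1.3,0],"rot":[0,0,0],"gripper":0.3},{"translation":[-3.5,1.3,0],"rot":[0,0,0],"gripper":0.3},{"translation":[-3.5,1.3,0],"rot":[0,0,0],"gripper":0.3},{"translation":[-3.5,1.3,0],"rot":[0,0,0],"gripper":0.3},{"translation":[-3.5,1.3,0],"rot":[0,0,0],"gripper":0.3},{"translation":[-3.5,1.3,0],"rot":[0,0,0],"gripper":0.3},{"translation":[-3.5,1.3,0],"rot":[0,0,0],"gripper":0.3},{"translation":[-3.5,1.3,0],"rot":[0,0,0],"gripper":0.3},{"translation":[-3.5,1.3,0],"rot":[0,0,0],"gripper":0.3},{"translation":[-3.5,1.3,0],"rot":[0,0,0],"gripper":0.3},{"translation":[-3.5,1.3,0],"rot":[0,0,0],"gripper":0.3},{"translation":[-2,0.7,0],"rot":[0,0,0],"gripper":0.3},{"translation":[0,0,0],"rot":[0,0,0],"gripper":0.3},{"translation":[0,0,0],"rot":[0,0,0],"gripper":0.3}]'
python3 - <<'E'
from h import *
im,T=shot("wrist","w2");im2,_=shot("top","t2")
cv2.imwrite("pics/w2b.png",cv2.resize(im,(800,600),interpolation=cv2.INTER_CUBIC))
E
python3 goal.py .62 -.22 .25 85
```

```text
time: 6.37
ee_pos: [0.6141, -0.2145, 0.2437]
tool_rot: [-3.14, -0.001, 1.481]
ft_force: [-0.9, 1.0, -0.6]
grip_width: 0.0429
finger_force: 52.5
t 6.47 [ 0.614  -0.2127  0.2443] [-1.799e+02 -6.000e-02  8.499e+01] F [-0.8 -0.5 -1.8] w 0.0427 ff 52.5
rot [-0.1  -0.06 -0.01] then cm [-0.68  0.66 -0.57]
```

View pics/w2b.png

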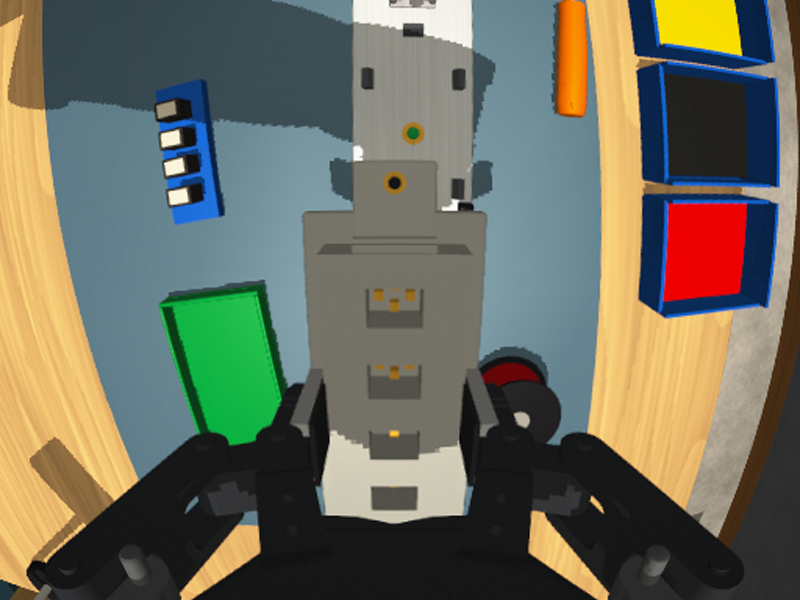

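Pin at (413,132), guide blocks at (367,78), (459,78), (458,188), (413,30) in the ×1.5625 picture; held base's ear hole at (394,183), still straight in the jaws.

Run:
```python
from h import *
T=np.load("pics/w2.npy");k=512/800
pin=onz("wrist",np.array((413,132))*k,.017,T);print("pin",pin)
B={n:onz("wrist",np.array(p)*k,.025,T) for n,p in dict(a=(367,75),b=(459,75),c=(413,27),d=(458,183)).items()}
for n in B:print(n,B[n])
m=(B['a']+B['b'])/2
for n,v in(("c",B['c']-pin),("mid44",m-pin),("d->b",B['b']-B['d'])):print(n,np.linalg.norm(v[:2]),np.degrees(np.arctan2(v[1],v[0])))
# held base in tool frame: ear hole plane tool z=0 ; socket mouths tool z=-0.016
Ti=np.linalg.inv(T)
def ontool(uv,z):
    o,d=ray("wrist",np.array(uv)*k,T);o=(Ti@np.r_[o,1])[:3];d=Ti[:3,:3]@d;return o+d*(z-o[2])/d[2]
print("hole",ontool((394.5,183),0.0))
for p in((394.5,289),(394.5,364),(394.5,432)):print("sock",ontool(p,-.016))
h=cv2.cvtColor(cv2.imread("pics/t2.png"),cv2.COLOR_BGR2HSV)
```

```text
pin [ 0.63755145 -0.11884617  0.017     ]
a [ 0.60642682 -0.07118356  0.025     ]
b [ 0.67636891 -0.07659183  0.025     ]
c [ 0.64484201 -0.03526233  0.025     ]
d [ 0.66865162 -0.1614259   0.025     ]
c 0.08390120270840744 85.0150223624621
mid44 0.045122717672531315 85.1099778031712
d->b 0.08518435867842769 84.80215405571441
hole [0.07011868 0.00021918 0.        ]
sock [ 0.04118582  0.00017275 -0.016     ]
sock [ 0.01764664  0.0001748  -0.016     ]
sock [-0.00709481  0.00018101 -0.016     ]
```

```bash
python3 goal.py .6378 -.1177 .06 85
```

```text
t 6.47 [ 0.614  -0.2127  0.2443] [-1.799e+02 -6.000e-02  8.499e+01] F [-0.8 -0.5 -1.8] w 0.0427 ff 52.5
rot [-0.1  -0.06 -0.01] then cm [ 9.67  1.55 18.43]
```

```bash
python3 -m pendant '[{"translation":[3.2,0.5,0.5],"rot":[0,0,0],"gripper":0.3},{"translation":[3.2,0.5,0.5],"rot":[0,0,0],"gripper":0.3},{"translation":[3.3,0.55,1.5],"rot":[0,0,0],"gripper":0.3},{"translation":[0,0,3],"rot":[0,0,0],"gripper":0.3},{"translation":[0,0,3.5],"rot":[0,0,0],"gripper":0.3},{"translation":[0,0,3.5],"rot":[0,0,0],"gripper":0.3},{"translation":[0,0,3],"rot":[0,0,0],"gripper":0.3},{"translation":[0,0,2],"rot":[0,0,0],"gripper":0.3},{"translation":[0,0,0],"rot":[0,0,0],"gripper":0.3},{"translation":[0,0,0],"rot":[0,0,0],"gripper":0.3},{"translation":[0,0,0],"rot":[0,0,0],"gripper":0.3}]'
python3 goal.py .6378 -.1177 .018 85
```

```text
time: 7.38
ee_pos: [0.6396, -0.1175, 0.0716]
tool_rot: [3.139, 0.0, 1.484]
ft_force: [0.2, -0.2, -1.3]
grip_width: 0.0425
finger_force: 52.4
t 7.38 [ 0.6396 -0.1175  0.0716] [1.7986e+02 1.0000e-02 8.5040e+01] F [ 0.2 -0.2 -1.3] w 0.0425 ff 52.4
rot [0.14 0.01 0.04] then cm [-0.04 -0.18  5.36]
```

```bash
python3 -m pendant '[{"translation":[0,-0.18,1.5],"rot":[0.14,0,0],"gripper":0.3},{"translation":[0,0,1.5],"rot":[0,0,0],"gripper":0.3},{"translation":[0,0,1],"rot":[0,0,0],"gripper":0.3},{"translation":[0,0,0.5],"rot":[0,0,0],"gripper":0.3},{"translation":[0,0,0.4],"rot":[0,0,0],"gripper":0.3},{"translation":[0,0,0.3],"rot":[0,0,0],"gripper":0.3},{"translation":[0,0,0.15],"rot":[0,0,0],"gripper":0.3},{"translation":[0,0,0],"rot":[0,0,0],"gripper":0.3},{"translation":[0,0,0],"rot":[0,0,0],"gripper":0.3}]'
```

```text
time: 8.13
ee_pos: [0.6375, -0.1181, 0.0182]
tool_rot: [-3.141, 0.0, 1.483]
ft_force: [-2.3, 0.7, 5.1]
grip_width: 0.0428
finger_force: 53.4
```

```bash
python3 -m pendant '[{"translation":[0,0,0.05],"rot":[0,0,0],"gripper":0.7},{"translation":[0,0,0],"rot":[0,0,0],"gripper":0.7},{"translation":[0,0,0],"rot":[0,0,0],"gripper":0.7},{"translation":[0,0,0],"rot":[0,0,0],"gripper":0.7},{"translation":[0,0,-1],"rot":[0,0,0],"gripper":0.7},{"translation":[0,0,-3],"rot":[0,0,0],"gripper":0.7},{"translation":[0,0,-4],"rot":[0,0,0],"gripper":0.7},{"translation":[0,0,-4],"rot":[0,0,0],"gripper":0.7},{"translation":[-3,0,-4],"rot":[0,0,0],"gripper":0.7},{"translation":[-3,0,-4],"rot":[0,0,0],"gripper":0.7},{"translation":[-3,0,-1],"rot":[0,0,0],"gripper":0.7},{"translation":[0,0,0],"rot":[0,0,0],"gripper":0.7},{"translation":[0,0,0],"rot":[0,0,0],"gripper":0.7},{"translation":[0,0,0],"rot":[0,0,0],"gripper":0.7}]'
python3 - <<'E'
from h import *
im,T=shot("wrist","w3");cv2.imwrite("pics/w3b.png",cv2.resize(im[:300],(800,469),interpolation=cv2.INTER_CUBIC))
im,_=shot("top","t3")
E
```

```text
time: 9.3
ee_pos: [0.6298, -0.1976, 0.2123]
tool_rot: [-3.138, -0.001, 1.482]
ft_force: [0.1, 0.3, -0.8]
grip_width: 0.06
finger_force: 0.0
```

View pics/w3b.png

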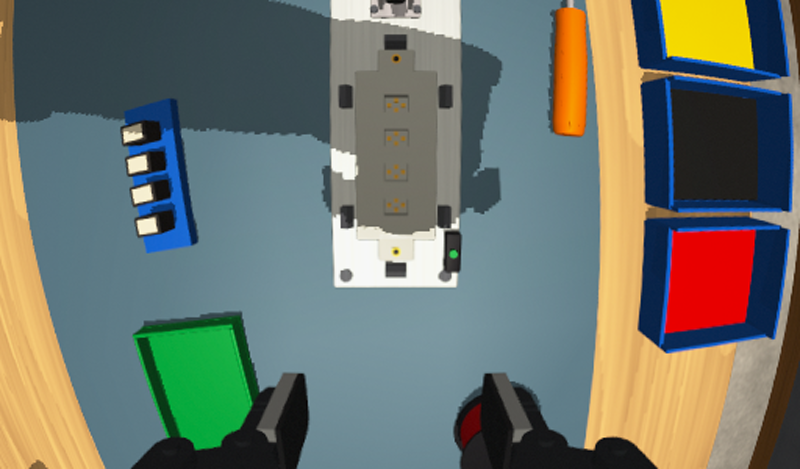

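The base sits between all guide blocks (ear holes at (396,58), (396,252)), with the fixture lamp green. Computing socket, relay and grip positions.

Run:
```python
from h import *
T=np.load("pics/w3.npy");k=512/800
a=onz("wrist",np.array((396,58.5))*k,.018,T);b=onz("wrist",np.array((395.5,252))*k,.018,T)
print("base",(a+b)/2,np.linalg.norm(a-b),np.degrees(np.arctan2(*(a-b)[1::-1])))
im=cv2.imread("pics/w3.png");h=cv2.cvtColor(im,cv2.COLOR_BGR2HSV)
m=cv2.inRange(h,(0,0,110),(180,80,255));m[:, :70]=0;m[:,120:]=0;m[170:]=0;m[:70]=0
for c in cv2.findContours(m,0,2)[0]:
    if cv2.contourArea(c)>40:
        r=cv2.minAreaRect(np.array([onz("wrist",p[0],.040,T)[:2] for p in c],np.float32));print("relay",np.round(r[0],4),np.round(r[1],4),r[2])
im=cv2.imread("pics/t3.png");h=cv2.cvtColor(im,cv2.COLOR_BGR2HSV)
m=cv2.inRange(h,(0,0,150),(180,70,255));m[:, :260]=0;m[:,315:]=0;m[275:]=0;m[:250]=0
for c in cv2.findContours(m,0,2)[0]:
    if cv2.contourArea(c)>20:
        r=cv2.minAreaRect(np.array([onz("top",p[0],.040)[:2] for p in c],np.float32));print("top relay",np.round(r[0],4),np.round(r[1],4))
# red grip
m=cv2.inRange(h,(0,150,60),(8,255,255));m[:, :210]=0;m[:,245:]=0;m[190:]=0;m[155:]*=1;m[:155]=0
M=cv2.moments(m);uv=(M['m10']/M['m00'],M['m01']/M['m00']);print(uv,onz("top",uv,.117))
s=cv2.imread("pics/scene0.png");h=cv2.cvtColor(s,cv2.COLOR_BGR2HSV);m=cv2.inRange(h,(0,150,60),(8,255,255))
m[:190]=0;m[220:]=0;m[:,:245]=0;m[:,275:]=0;M=cv2.moments(m);us=(M['m10']/M['m00'],M['m01']/M['m00'])
o1,d1=ray("top",uv);o2,d2=ray("scene",us);d1/=np.linalg.norm(d1);d2/=np.linalg.norm(d2)
A=np.c_[d1,-d2];t=np.linalg.lstsq(A,o2-o1,rcond=None)[0];p,q=o1+t[0]*d1,o2+t[1]*d2;print("grip tri",us,(p+q)/2,np.linalg.norm(p-q))
c=np.array([.6377,-.119]);e=np.array([np.cos(np.radians(85)),np.sin(np.radians(85))]);print("ideal hinge",c+.161*e,"grip",c+(.161+.066*np.cos(1.42))*e,.052+.066*np.sin(1.42),"locked grip",c+(.161+.066*np.cos(.1))*e)
```

```text
base [ 0.63773575 -0.11922774  0.018     ] 0.14234907621230944 84.78748994994798
relay [ 0.4468 -0.1449] [0.0119 0.0177] 89.3300552368164
relay [ 0.4472 -0.1205] [0.0179 0.0118] 1.8725330829620361
relay [ 0.4467 -0.0972] [0.0178 0.0116] 1.1102374792099
relay [ 0.4455 -0.0734] [0.0176 0.0113] 2.978952646255493
relay [ 0.4503 -0.1208] [0.1144 0.0716] 79.03527069091797
top relay [ 0.4469 -0.1457] [0.0153 0.0103]
top relay [ 0.4475 -0.12  ] [0.0178 0.0103]
top relay [ 0.4469 -0.0969] [0.0177 0.0103]
top relay [ 0.4437 -0.1139] [0.0609 0.1259]
(225.13793103448276, 173.31034482758622) [0.65534659 0.05557851 0.117     ]
grip tri (259.8235294117647, 203.38235294117646) [0.65510093 0.05396607 0.12283973] 0.003014198616426203
ideal hinge [0.65173207 0.04138735] grip [0.65259621 0.0512645 ] 0.1172510163482135 locked grip [0.65745562 0.10680773]
```

```bash
python3 goal.py .654 .052 .1 85
```

```text
t 9.40 [ 0.6295 -0.1967  0.2114] [-1.7973e+02 -5.0000e-02  8.5020e+01] F [ 0.2 -0.1 -0.5] w 0.0599 ff 0.0
rot [-0.27 -0.05  0.02] then cm [24.99  0.27 11.14]
```

```bash
python3 -m pendant '[{"translation":[3,0.03,0],"rot":[-0.27,0,0],"gripper":0.7},{"translation":[3.5,0.03,0],"rot":[0,0,0],"gripper":0.7},{"translation":[3.5,0.03,0],"rot":[0,0,0],"gripper":0.7},{"translation":[3.5,0.03,0],"rot":[0,0,0],"gripper":0.7},{"translation":[3.5,0.03,0],"rot":[0,0,0],"gripper":0.7},{"translation":[3.5,0.03,0],"rot":[0,0,0],"gripper":0.7},{"translation":[3,0.03,0],"rot":[0,0,0],"gripper":0.7},{"translation":[1.5,0.03,0],"rot":[0,0,0],"gripper":0.7},{"translation":[0,0,0],"rot":[0,0,0],"gripper":0.7},{"translation":[0,0,0],"rot":[0,0,0],"gripper":0.7},{"translation":[0,0,2],"rot":[0,0,0],"gripper":0.7},{"translation":[0,0,0],"rot":[0,0,0],"gripper":0.7}]' 20;python3 goal.py .654 .052 .1 85
python3 -c "
from h import *
im,T=shot('wrist','w4');g=np.array([.654,.052,.117]);print(proj('wrist',g,T))"
```

```text
time: 10.4
ee_pos: [0.6526, 0.0497, 0.1893]
tool_rot: [-3.139, 0.002, 1.482]
ft_force: [-1.6, 0.2, -0.6]
grip_width: 0.0596
finger_force: 0.0
t 10.40 [0.6526 0.0497 0.1893] [-1.7983e+02  9.0000e-02  8.4900e+01] F [-1.6  0.2 -0.6] w 0.0596 ff 0.0
rot [-0.17  0.09 -0.1 ] then cm [0.24 0.11 8.93]
[253.72136151 200.56475043]
```

View pics/w4.png

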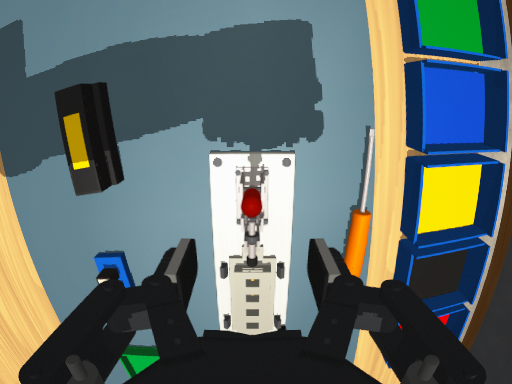

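The red grip is at (252,202), predicted (254,201): within 1–2 mm, and it lies between the open fingers. Descending and gripping.

```bash
python3 -m pendant '[{"translation":[0.24,0.02,2],"rot":[0,0,0],"gripper":0.7},{"translation":[0,0,3],"rot":[0,0,0],"gripper":0.7},{"translation":[0,0,2],"rot":[0,0,0],"gripper":0.7},{"translation":[0,0,1],"rot":[0,0,0],"gripper":0.7},{"translation":[0,0,0.8],"rot":[0,0,0],"gripper":0.7},{"translation":[0,0,0],"rot":[0,0,0],"gripper":0.7},{"translation":[0,0,0],"rot":[0,0,0],"gripper":0},{"translation":[0,0,0],"rot":[0,0,0],"gripper":0},{"translation":[0,0,0],"rot":[0,0,0],"gripper":0},{"translation":[0,0,0],"rot":[0,0,0],"gripper":0},{"translation":[0,0,0],"rot":[0,0,0],"gripper":0},{"translation":[0,0,0],"rot":[0,0,0],"gripper":0},{"translation":[0,0,0],"rot":[0,0,0],"gripper":0}]' 20;python3 goal.py .654 .052 .1 85
```

```text
time: 11.53
ee_pos: [0.6526, 0.054, 0.1059]
tool_rot: [-3.14, -0.001, 1.484]
ft_force: [-8.3, 1.7, 7.5]
grip_width: 0.0146
finger_force: 20.7
t 11.53 [0.6526 0.054  0.1059] [-1.7991e+02 -4.0000e-02  8.5000e+01] F [-8.3  1.7  7.5] w 0.0146 ff 20.7
rot [-0.09 -0.04 -0.  ] then cm [-0.19  0.16  0.59]
```

```bash
python3 -m pendant '[{"translation":[0.7,0,0.15],"rot":[0,0,0],"gripper":0},{"translation":[0.7,0,0.21],"rot":[0,0,0],"gripper":0},{"translation":[0.67,0,0.28],"rot":[0,0,0],"gripper":0},{"translation":[0.63,0,0.34],"rot":[0,0,0],"gripper":0},{"translation":[0.6,0,0.41],"rot":[0,0,0],"gripper":0},{"translation":[0.55,0,0.46],"rot":[0,0,0],"gripper":0},{"translation":[0.5,0,0.52],"rot":[0,0,0],"gripper":0},{"translation":[0.45,0,0.56],"rot":[0,0,0],"gripper":0},{"translation":[0,0,0],"rot":[0,0,0],"gripper":0}]'
```

```text
time: 12.28
ee_pos: [0.6568, 0.1023, 0.0746]
tool_rot: [-3.139, -0.0, 1.484]
ft_force: [-6.0, 2.6, 0.8]
grip_width: 0.014
finger_force: 19.5
```

```bash
python3 -m pendant '[{"translation":[0.35,0,0.55],"rot":[0,0,0],"gripper":0},{"translation":[0.3,0,0.6],"rot":[0,0,0],"gripper":0},{"translation":[0.25,0,0.7],"rot":[0,0,0],"gripper":0},{"translation":[0.2,0,0.7],"rot":[0,0,0],"gripper":0},{"translation":[0.1,0,0.6],"rot":[0,0,0],"gripper":0},{"translation":[0.05,0,0.6],"rot":[0,0,0],"gripper":0},{"translation":[0,0,0],"rot":[0,0,0],"gripper":0},{"translation":[0,0,0],"rot":[0,0,0],"gripper":0}]'
```

```text
time: 12.95
ee_pos: [0.6579, 0.1152, 0.0374]
tool_rot: [-3.139, -0.002, 1.484]
ft_force: [-6.2, 4.3, 0.6]
grip_width: 0.0142
finger_force: 19.5
```

```bash
python3 -m pendant '[{"translation":[0,0,0.3],"rot":[0,0,0],"gripper":0},{"translation":[0,0,0.3],"rot":[0,0,0],"gripper":0},{"translation":[0,0,0],"rot":[0,0,0],"gripper":0},{"translation":[0,0,0],"rot":[0,0,0],"gripper":0}]'
python3 -c "
from h import *
a=shot('wrist','w5')[0];b=shot('scene','s5')[0]
cv2.imwrite('pics/c5.png',np.hstack([cv2.resize(a[120:280,170:340],(400,376)),cv2.resize(b[160:260,180:286],(400,376))]))"
```

```text
time: 13.28
ee_pos: [0.6579, 0.1152, 0.0317]
tool_rot: [-3.139, -0.002, 1.484]
ft_force: [-6.0, 4.0, 1.2]
grip_width: 0.0147
finger_force: 19.5
```

View pics/c5.png

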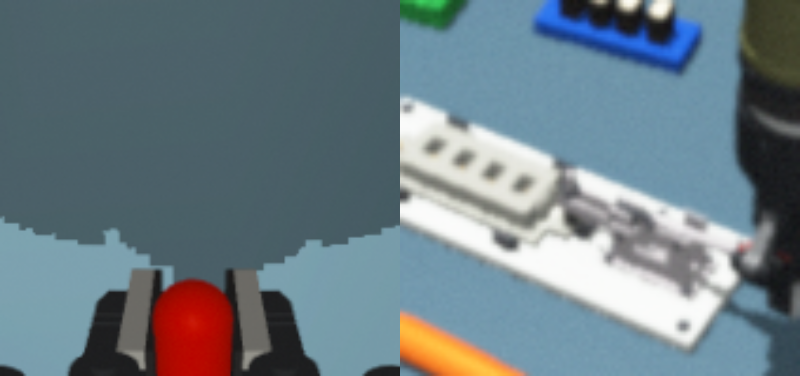

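The handle is level between the fingers and the clamp arm lies over the ear. Letting go and checking.

```bash
python3 -m pendant '[{"translation":[0,0,0],"rot":[0,0,0],"gripper":0.5},{"translation":[0,0,0],"rot":[0,0,0],"gripper":0.5},{"translation":[0,0,0],"rot":[0,0,0],"gripper":0.5},{"translation":[0,0,-2],"rot":[0,0,0],"gripper":0.5},{"translation":[0,0,-4],"rot":[0,0,0],"gripper":0.5},{"translation":[0,0,-4],"rot":[0,0,0],"gripper":0.5},{"translation":[-3,0,-4],"rot":[0,0,0],"gripper":0.5},{"translation":[-4,-1,0],"rot":[0,0,0],"gripper":0.5},{"translation":[-4,-2,0],"rot":[0,0,0],"gripper":0.5},{"translation":[-4,-2,0],"rot":[0,0,0],"gripper":0.5},{"translation":[-3,-2,0],"rot":[0,0,0],"gripper":0.5},{"translation":[0,0,0],"rot":[0,0,0],"gripper":0.5},{"translation":[0,0,0],"rot":[0,0,0],"gripper":0.5}]'
python3 - <<'E'
from h import *
a,T=shot('wrist','w6');b=shot('scene','s6')[0];shot('top','t6')
c=np.array([.6377,-.119,0]);e=np.array([np.cos(np.radians(84.9)),np.sin(np.radians(84.9)),0]);h=c+.161*e+[0,0,.052]
for n,im in(('wrist',a),('scene',b)):
    m=cv2.inRange(cv2.cvtColor(im,cv2.COLOR_BGR2HSV),(0,150,60),(8,255,255))
    u,v=proj(n,h+.066*e,T).astype(int);w=np.zeros_like(m);w[max(v-28,0):v+28,u-28:u+28]=m[max(v-28,0):v+28,u-28:u+28]
    M=cv2.moments(w,True);print(n,"seen",M['m10']/M['m00'],M['m01']/M['m00'],M['m00'],[ (q,np.round(proj(n,h+.066*(np.cos(1.42-q)*e+[0,0,np.sin(1.42-q)]),T),1)) for q in(1.0,1.2,1.32)])
cv2.imwrite('pics/c6.png',np.hstack([cv2.resize(a[:300],(400,234)),cv2.resize(b[160:260,180:351],(400,234))]))
E
python3 goal.py .447 -.074 .11 88.5
```

```text
time: 14.47
ee_pos: [0.5779, -0.0511, 0.1657]
tool_rot: [3.138, -0.0, 1.479]
ft_force: [0.7, 0.6, -0.4]
grip_width: 0.0431
finger_force: 0.0
wrist seen 328.0 16.38850174216028 574.0 [(1.0, array([335. ,   3.7])), (1.2, array([330.8,   3.5])), (1.32, array([328.5,   4.8]))]
scene seen 280.2016129032258 229.83064516129033 124.0 [(1.0, array([279. , 223.6])), (1.2, array([280.5, 227.9])), (1.32, array([280.8, 230.4]))]
t 14.62 [ 0.5798 -0.0488  0.1653] [ 1.7976e+02 -2.0000e-02  8.5010e+01] F [ 0.8  0.1 -0. ] w 0.0426 ff 0.0
rot [ 0.24 -0.01 -3.49] then cm [ -2.87 -13.21   5.53]
```

View pics/c6.png

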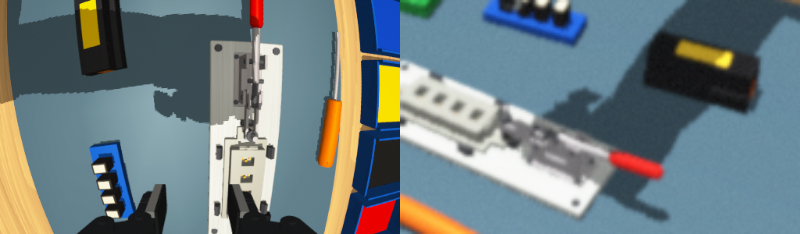

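```bash
python3 goal.py .658 .115 .085 85
```

```text
t 14.62 [ 0.5798 -0.0488  0.1653] [ 1.7976e+02 -2.0000e-02  8.5010e+01] F [ 0.8  0.1 -0. ] w 0.0426 ff 0.0
rot [ 0.24 -0.02  0.01] then cm [17.    6.36  8.03]
```

```bash
python3 -m pendant '[{"translation":[3.4,1.3,0],"rot":[0.24,0,0],"gripper":0},{"translation":[3.4,1.3,0],"rot":[0,0,0],"gripper":0},{"translation":[3.4,1.3,0],"rot":[0,0,0],"gripper":0},{"translation":[3.4,1.26,0],"rot":[0,0,0],"gripper":0},{"translation":[3.4,1.2,1],"rot":[0,0,0],"gripper":0},{"translation":[0,0,3],"rot":[0,0,0],"gripper":0},{"translation":[0,0,2],"rot":[0,0,0],"gripper":0},{"translation":[0,0,1],"rot":[0,0,0],"gripper":0},{"translation":[0,0,0.7],"rot":[0,0,0],"gripper":0},{"translation":[0,0,0.5],"rot":[0,0,0],"gripper":0},{"translation":[0,0,0.3],"rot":[0,0,0],"gripper":0},{"translation":[0,0,0],"rot":[0,0,0],"gripper":0}]'
```

```text
time: 15.62
ee_pos: [0.657, 0.1143, 0.0802]
tool_rot: [-3.14, -0.0, 1.483]
ft_force: [-0.7, -0.3, -0.6]
grip_width: 0.0
finger_force: 0.0
```

```bash
python3 -m pendant '[{"translation":[0,0,0.4],"rot":[0,0,0],"gripper":0},{"translation":[0,0,0.4],"rot":[0,0,0],"gripper":0},{"translation":[0,0,0.3],"rot":[0,0,0],"gripper":0},{"translation":[0,0,0],"rot":[0,0,0],"gripper":0}]'; python3 -m pendant '[{"translation":[0,0,0.3],"rot":[0,0,0],"gripper":0},{"translation":[0,0,0.2],"rot":[0,0,0],"gripper":0},{"translation":[0,0,0],"rot":[0,0,0],"gripper":0}]';python3 -m pendant '[{"translation":[0,0,0.2],"rot":[0,0,0],"gripper":0},{"translation":[0,0,0.1],"rot":[0,0,0],"gripper":0},{"translation":[0,0,0],"rot":[0,0,0],"gripper":0}]'
```

```text
time: 15.95
ee_pos: [0.6562, 0.1142, 0.0683]
tool_rot: [-3.139, 0.0, 1.483]
ft_force: [-0.1, 0.2, 0.3]
grip_width: -0.0002
finger_force: 0.0
time: 16.2
ee_pos: [0.6569, 0.1144, 0.0669]
tool_rot: [3.141, -0.0, 1.483]
ft_force: [-5.0, -1.2, 13.9]
grip_width: -0.0002
finger_force: 7.0
time: 16.45
ee_pos: [0.6571, 0.1144, 0.0665]
tool_rot: [3.14, -0.001, 1.483]
ft_force: [-8.8, -2.2, 26.2]
grip_width: -0.0001
finger_force: 13.5
```

The handle is firmly on its stop: finger tips met the grip at z 0.0667, as predicted for locked. Next, the relays.

```bash
python3 goal.py .4461 -.073 .12 91.5
```

```text
t 16.45 [0.6571 0.1144 0.0665] [ 1.7989e+02 -5.0000e-02  8.4960e+01] F [-8.8 -2.2 26.2] w -0.0001 ff 13.5
rot [ 0.11 -0.05 -6.54] then cm [-18.18 -21.58  -5.35]
```

```bash
python3 -m pendant '[{"translation":[0,0,-2.7],"rot":[0,0,-3.3],"gripper":0.45},{"translation":[0,0,-2.8],"rot":[0,0,-3.24],"gripper":0.45},{"translation":[-2.2,-2.7,0],"rot":[0,0,0],"gripper":0.45},{"translation":[-2.3,-2.7,0],"rot":[0,0,0],"gripper":0.45},{"translation":[-2.3,-2.7,0],"rot":[0,0,0],"gripper":0.45},{"translation":[-2.3,-2.7,0],"rot":[0,0,0],"gripper":0.45},{"translation":[-2.3,-2.7,0],"rot":[0,0,0],"gripper":0.45},{"translation":[-2.3,-2.7,0],"rot":[0,0,0],"gripper":0.45},{"translation":[-2.3,-2.7,0],"rot":[0,0,0],"gripper":0.45},{"translation":[-2.2,-2.7,0],"rot":[0,0,0],"gripper":0.45},{"translation":[0,0,0],"rot":[0,0,0],"gripper":0.45},{"translation":[0,0,0],"rot":[0,0,0],"gripper":0.45},{"translation":[0,0,0],"rot":[0,0,0],"gripper":0.45}]' 40; python3 goal.py .4461 -.073 .015 91.5
python3 - <<'E'
from h import *
im,T=shot("wrist","w7");h=cv2.cvtColor(im,cv2.COLOR_BGR2HSV)
m=cv2.inRange(h,(0,0,110),(180,80,255))
for c in cv2.findContours(m,0,2)[0]:
    if cv2.contourArea(c)>60:
        r=cv2.minAreaRect(np.array([onz("wrist",p[0],.040,T)[:2] for p in c],np.float32))
        if max(r[1])<.03:print("relay",np.round(r[0],4),np.round(r[1],4),r[2],c[:,0].mean(0))
E
```

```text
time: 17.53
ee_pos: [0.4465, -0.0732, 0.1167]
tool_rot: [3.141, -0.0, 1.597]
ft_force: [0.3, -0.2, -1.0]
grip_width: 0.0385
finger_force: 0.0
t 17.53 [ 0.4465 -0.0732  0.1167] [ 1.7998e+02 -1.0000e-02  9.1480e+01] F [ 0.3 -0.2 -1. ] w 0.0385 ff 0.0
rot [ 0.02 -0.01 -0.02] then cm [ 0.03 -0.04 10.17]
relay [ 0.4474 -0.1212] [0.0179 0.0118] 1.4186639785766602 [251.22222222 257.66666667]
relay [ 0.447  -0.0973] [0.0125 0.0179] 88.22251892089844 [257.2 229.2]
relay [ 0.4451 -0.0731] [0.0188 0.0125] 1.4292747974395752 [249.23076923 200.53846154]
relay [0.4314 0.0789] [0.0169 0.005 ] 0.1308206468820572 [235.07692308   2.84615385]
```

View pics/w7.png

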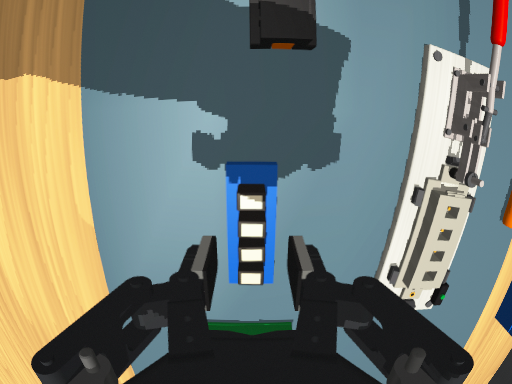

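Wrist view: four relays in the kit at (250,201)…(251,278), exactly as computed. Picking the first.

```bash
python3 -m pendant '[{"translation":[0,0,3],"rot":[0,0,0],"gripper":0.45},{"translation":[0,0,3.5],"rot":[0,0,0],"gripper":0.45},{"translation":[0,0,2],"rot":[0,0,0],"gripper":0.45},{"translation":[0,0,1],"rot":[0,0,0],"gripper":0.45},{"translation":[0,0,0.6],"rot":[0,0,0],"gripper":0.45},{"translation":[0,0,0],"rot":[0,0,0],"gripper":0.45},{"translation":[0,0,0],"rot":[0,0,0],"gripper":0.1},{"translation":[0,0,0],"rot":[0,0,0],"gripper":0.1},{"translation":[0,0,0],"rot":[0,0,0],"gripper":0.1},{"translation":[0,0,0],"rot":[0,0,0],"gripper":0.1}]'; python3 goal.py .4461 -.073 .015 91.5
python3 -m pendant '[{"translation":[0,0,-1],"rot":[0,0,0],"gripper":0.1},{"translation":[0,0,-2.5],"rot":[0,0,3.25],"gripper":0.1},{"translation":[0,0,-3],"rot":[0,0,3.25],"gripper":0.1},{"translation":[0,0,-1],"rot":[0,0,0],"gripper":0.1}]'; python3 goal.py .6409 -.0831 .08 85
```

```text
time: 18.42
ee_pos: [0.4462, -0.0732, 0.0159]
tool_rot: [-3.142, 0.0, 1.597]
ft_force: [-0.5, 0.1, -0.3]
grip_width: 0.0221
finger_force: 41.0
t 18.42 [ 0.4462 -0.0732  0.0159] [-1.7999e+02  1.0000e-02  9.1510e+01] F [-0.5  0.1 -0.3] w 0.0221 ff 41.0
rot [-0.01  0.01  0.01] then cm [ 0.02 -0.01  0.09]
time: 18.75
ee_pos: [0.4476, -0.0736, 0.0938]
tool_rot: [3.138, 0.0, 1.482]
ft_force: [0.7, -0.1, 0.3]
grip_width: 0.0224
finger_force: 41.0
t 18.75 [ 0.4476 -0.0736  0.0938] [1.798e+02 2.000e-02 8.489e+01] F [ 0.7 -0.1  0.3] w 0.0224 ff 41.0
rot [ 0.2   0.02 -0.11] then cm [ 0.73 19.34  1.38]
```

```bash
python3 -m pendant '[{"translation":[0.15,2.4,0],"rot":[0.1,0,0],"gripper":0.1},{"translation":[0.15,3.5,0],"rot":[0.1,0,0],"gripper":0.1},{"translation":[0.15,3.8,0],"rot":[0,0,0],"gripper":0.1},{"translation":[0.1,3.8,0],"rot":[0,0,0],"gripper":0.1},{"translation":[0.1,3.4,0.4],"rot":[0,0,0],"gripper":0.1},{"translation":[0.1,2.4,1],"rot":[0,0,0],"gripper":0.1},{"translation":[0,0,0],"rot":[0,0,0],"gripper":0.1},{"translation":[0,0,0],"rot":[0,0,0],"gripper":0.1},{"translation":[0,0,0],"rot":[0,0,0],"gripper":0.1}]'; python3 goal.py .6409 -.0831 .036 85
```

```text
time: 19.5
ee_pos: [0.6372, -0.0824, 0.0751]
tool_rot: [-3.134, -0.0, 1.484]
ft_force: [0.0, -1.0, -0.4]
grip_width: 0.0218
finger_force: 41.0
t 19.50 [ 0.6372 -0.0824  0.0751] [-179.59   -0.     85.  ] F [ 0.  -1.  -0.4] w 0.0218 ff 41.0
rot [-0.41 -0.    0.  ] then cm [-0.04  0.38  3.91]
```

```bash
python3 -m pendant '[{"translation":[-0.05,0.35,0],"rot":[-0.2,0,0],"gripper":0.1},{"translation":[0,0,1],"rot":[0,0,0],"gripper":0.1},{"translation":[0,0,1],"rot":[0,0,0],"gripper":0.1},{"translation":[0,0,0],"rot":[0,0,0],"gripper":0.1},{"translation":[0,0,0],"rot":[0,0,0],"gripper":0.1},{"translation":[0,0,0],"rot":[0,0,0],"gripper":0.1}]'; python3 goal.py .6409 -.0831 .036 85
```

```text
time: 20.0
ee_pos: [0.6412, -0.0832, 0.055]
tool_rot: [-3.139, -0.0, 1.484]
ft_force: [-0.3, 0.7, -0.0]
grip_width: 0.022
finger_force: 41.0
t 20.00 [ 0.6412 -0.0832  0.055 ] [-179.85   -0.     85.  ] F [-0.3  0.7 -0. ] w 0.0220 ff 41.0
rot [-0.15 -0.    0.  ] then cm [ 0.01 -0.03  1.9 ]
```

```bash
python3 -m pendant '[{"translation":[0,0,0.6],"rot":[0,0,0],"gripper":0.1},{"translation":[0,0,0.5],"rot":[0,0,0],"gripper":0.1},{"translation":[0,0,0.4],"rot":[0,0,0],"gripper":0.1},{"translation":[0,0,0.3],"rot":[0,0,0],"gripper":0.1},{"translation":[0,0,0.15],"rot":[0,0,0],"gripper":0.1},{"translation":[0,0,0],"rot":[0,0,0],"gripper":0.1},{"translation":[0,0,0],"rot":[0,0,0],"gripper":0.1}]'; python3 goal.py .6409 -.0831 .036 85
```

```text
time: 20.58
ee_pos: [0.6415, -0.0832, 0.0358]
tool_rot: [-3.139, 0.0, 1.484]
ft_force: [-1.1, 0.2, 1.6]
grip_width: 0.0222
finger_force: 41.2
t 20.58 [ 0.6415 -0.0832  0.0358] [-179.88    0.     85.01] F [-1.1  0.2  1.6] w 0.0222 ff 41.2
rot [-0.12  0.    0.01] then cm [ 0.01 -0.06 -0.02]
```

```bash
python3 -m pendant '[{"translation":[0,0,0],"rot":[0,0,0],"gripper":0.45},{"translation":[0,0,0],"rot":[0,0,0],"gripper":0.45},{"translation":[0,0,0],"rot":[0,0,0],"gripper":0.45},{"translation":[0,0,-1.5],"rot":[0,0,0],"gripper":0.45},{"translation":[0,0,-3],"rot":[0,0,0],"gripper":0.45},{"translation":[0,0,-2],"rot":[0,0,-3.25],"gripper":0.45},{"translation":[0,0,0],"rot":[0,0,-3.25],"gripper":0.45},{"translation":[-0.1,-2.5,0],"rot":[0,0,0],"gripper":0.45},{"translation":[-0.2,-3.8,0],"rot":[0,0,0],"gripper":0.45},{"translation":[-0.2,-3.8,0],"rot":[0,0,0],"gripper":0.45},{"translation":[-0.2,-3.8,0],"rot":[0,0,0],"gripper":0.45},{"translation":[-0.1,-3.5,0],"rot":[0,0,0],"gripper":0.45},{"translation":[-0.1,-2.1,2],"rot":[0,0,0],"gripper":0.45},{"translation":[0,0,2],"rot":[0,0,0],"gripper":0.45},{"translation":[0,0,0],"rot":[0,0,0],"gripper":0.45},{"translation":[0,0,0],"rot":[0,0,0],"gripper":0.45}]'; python3 goal.py .4467 -.097 .0155 91.5
```

```text
time: 21.92
ee_pos: [0.4466, -0.0973, 0.061]
tool_rot: [-3.139, -0.001, 1.597]
ft_force: [0.3, 0.8, 0.9]
grip_width: 0.0383
finger_force: 0.0
t 21.92 [ 0.4466 -0.0973  0.061 ] [-1.7984e+02 -3.0000e-02  9.1500e+01] F [0.3 0.8 0.9] w 0.0383 ff 0.0
rot [-0.16 -0.03 -0.  ] then cm [0.03 0.01 4.55]
```

```bash
python3 -m pendant '[{"translation":[0,0,2],"rot":[0,0,0],"gripper":0.45},{"translation":[0,0,1.5],"rot":[0,0,0],"gripper":0.45},{"translation":[0,0,1],"rot":[0,0,0],"gripper":0.45},{"translation":[0,0,0],"rot":[0,0,0],"gripper":0.45},{"translation":[0,0,0],"rot":[0,0,0],"gripper":0.1},{"translation":[0,0,0],"rot":[0,0,0],"gripper":0.1},{"translation":[0,0,0],"rot":[0,0,0],"gripper":0.1},{"translation":[0,0,0],"rot":[0,0,0],"gripper":0.1}]' 40; python3 goal.py .4467 -.097 .0155 91.5
python3 -m pendant '[{"translation":[0,0,-1],"rot":[0,0,0],"gripper":0.1},{"translation":[0,0,-2.5],"rot":[0,0,3.25],"gripper":0.1},{"translation":[0,0,-3],"rot":[0,0,3.25],"gripper":0.1},{"translation":[0.1,2.2,0],"rot":[0,0,0],"gripper":0.1},{"translation":[0.1,3.2,0],"rot":[0,0,0],"gripper":0.1},{"translation":[0.1,3.2,0],"rot":[0,0,0],"gripper":0.1},{"translation":[0.1,3.2,0],"rot":[0,0,0],"gripper":0.1},{"translation":[0.1,3.2,0],"rot":[0,0,0],"gripper":0.1},{"translation":[0.1,2.6,0],"rot":[0,0,0],"gripper":0.1},{"translation":[0,1.6,1],"rot":[0,0,0],"gripper":0.1},{"translation":[0,0,1],"rot":[0,0,0],"gripper":0.1},{"translation":[0,0,0.5],"rot":[0,0,0],"gripper":0.1},{"translation":[0,0,0],"rot":[0,0,0],"gripper":0.1},{"translation":[0,0,0],"rot":[0,0,0],"gripper":0.1},{"translation":[0,0,0],"rot":[0,0,0],"gripper":0.1}]'; python3 goal.py .6388 -.1070 .036 85
```

```text
time: 22.58
ee_pos: [0.4483, -0.0976, 0.0171]
tool_rot: [3.141, 0.0, 1.597]
ft_force: [-0.1, 0.4, 2.0]
grip_width: 0.0219
finger_force: 40.5
t 22.58 [ 0.4483 -0.0976  0.0171] [1.7997e+02 2.0000e-02 9.1510e+01] F [-0.1  0.4  2. ] w 0.0219 ff 40.5
rot [0.03 0.02 0.01] then cm [ 0.06 -0.16  0.16]
time: 23.83
ee_pos: [0.6376, -0.1081, 0.0561]
tool_rot: [-3.139, -0.0, 1.483]
ft_force: [-0.2, 0.1, -0.1]
grip_width: 0.0217
finger_force: 40.2
t 23.83 [ 0.6376 -0.1081  0.0561] [-179.85   -0.     85.  ] F [-0.2  0.1 -0.1] w 0.0217 ff 40.2
rot [-0.15 -0.   -0.  ] then cm [0.12 0.11 2.01]
```

```bash
python3 -m pendant '[{"translation":[0.12,0.1,0.3],"rot":[0,0,0],"gripper":0.1},{"translation":[0,0,0.5],"rot":[0,0,0],"gripper":0.1},{"translation":[0,0,0.5],"rot":[0,0,0],"gripper":0.1},{"translation":[0,0,0.4],"rot":[0,0,0],"gripper":0.1},{"translation":[0,0,0.3],"rot":[0,0,0],"gripper":0.1},{"translation":[0,0,0],"rot":[0,0,0],"gripper":0.1},{"translation":[0,0,0],"rot":[0,0,0],"gripper":0.1}]'; python3 goal.py .6388 -.1070 .036 85
```

```text
time: 24.42
ee_pos: [0.6395, -0.107, 0.037]
tool_rot: [-3.14, -0.0, 1.484]
ft_force: [-3.0, 0.5, 9.6]
grip_width: 0.022
finger_force: 41.4
t 24.42 [ 0.6395 -0.107   0.037 ] [-179.89   -0.     85.01] F [-3.   0.5  9.6] w 0.0220 ff 41.4
rot [-0.11 -0.    0.01] then cm [-0.01 -0.06  0.1 ]
```

Seated (9.6 N at the expected height). Next relay.

```bash
python3 -m pendant '[{"translation":[0,0,0],"rot":[0,0,0],"gripper":0.45},{"translation":[0,0,0],"rot":[0,0,0],"gripper":0.45},{"translation":[0,0,0],"rot":[0,0,0],"gripper":0.45},{"translation":[0,0,-1.5],"rot":[0,0,0],"gripper":0.45},{"translation":[0,0,-3],"rot":[0,0,0],"gripper":0.45},{"translation":[0,0,-2],"rot":[0,0,-3.25],"gripper":0.45},{"translation":[0,0,0],"rot":[0,0,-3.25],"gripper":0.45},{"translation":[-0.1,-2.5,0],"rot":[0,0,0],"gripper":0.45},{"translation":[-0.2,-3.6,0],"rot":[0,0,0],"gripper":0.45},{"translation":[-0.2,-3.7,0],"rot":[0,0,0],"gripper":0.45},{"translation":[-0.2,-3.7,0],"rot":[0,0,0],"gripper":0.45},{"translation":[-0.1,-3.5,0],"rot":[0,0,0],"gripper":0.45},{"translation":[-0.1,-2.2,2],"rot":[0,0,0],"gripper":0.45},{"translation":[0,0,2],"rot":[0,0,0],"gripper":0.45},{"translation":[0,0,0],"rot":[0,0,0],"gripper":0.45},{"translation":[0,0,0],"rot":[0,0,0],"gripper":0.45}]'; python3 goal.py .4473 -.121 .0155 91.5
```

```text
time: 25.75
ee_pos: [0.4476, -0.1209, 0.0606]
tool_rot: [-3.138, -0.001, 1.597]
ft_force: [0.2, -0.1, 0.6]
grip_width: 0.0387
finger_force: 0.0
t 25.75 [ 0.4476 -0.1209  0.0606] [-1.798e+02 -4.000e-02  9.150e+01] F [ 0.2 -0.1  0.6] w 0.0387 ff 0.0
rot [-0.2  -0.04 -0.  ] then cm [-0.01 -0.03  4.51]
```

```bash
python3 -m pendant '[{"translation":[0,0,2],"rot":[0,0,0],"gripper":0.45},{"translation":[0,0,1.5],"rot":[0,0,0],"gripper":0.45},{"translation":[0,0,1],"rot":[0,0,0],"gripper":0.45},{"translation":[0,0,0],"rot":[0,0,0],"gripper":0.45},{"translation":[0,0,0],"rot":[0,0,0],"gripper":0.1},{"translation":[0,0,0],"rot":[0,0,0],"gripper":0.1},{"translation":[0,0,0],"rot":[0,0,0],"gripper":0.1},{"translation":[0,0,0],"rot":[0,0,0],"gripper":0.1}]' 40; python3 goal.py .4473 -.121 .0155 91.5
python3 -m pendant '[{"translation":[0,0,-1],"rot":[0,0,0],"gripper":0.1},{"translation":[0,0,-2.5],"rot":[0,0,3.25],"gripper":0.1},{"translation":[0,0,-3],"rot":[0,0,3.25],"gripper":0.1},{"translation":[0.1,2.2,0],"rot":[0,0,0],"gripper":0.1},{"translation":[0.1,3.1,0],"rot":[0,0,0],"gripper":0.1},{"translation":[0.1,3.1,0],"rot":[0,0,0],"gripper":0.1},{"translation":[0.1,3.1,0],"rot":[0,0,0],"gripper":0.1},{"translation":[0.1,3.2,0],"rot":[0,0,0],"gripper":0.1},{"translation":[0.1,2.6,0],"rot":[0,0,0],"gripper":0.1},{"translation":[0.1,1.6,1],"rot":[0,0,0],"gripper":0.1},{"translation":[0,0,1],"rot":[0,0,0],"gripper":0.1},{"translation":[0,0,0.5],"rot":[0,0,0],"gripper":0.1},{"translation":[0,0,0],"rot":[0,0,0],"gripper":0.1},{"translation":[0,0,0],"rot":[0,0,0],"gripper":0.1},{"translation":[0,0,0],"rot":[0,0,0],"gripper":0.1}]'; python3 goal.py .6366 -.131 .036 85
```

```text
time: 26.42
ee_pos: [0.449, -0.1213, 0.017]
tool_rot: [-3.141, 0.0, 1.597]
ft_force: [-1.8, 0.2, 2.8]
grip_width: 0.0222
finger_force: 39.6
t 26.42 [ 0.449  -0.1213  0.017 ] [-1.7997e+02  2.0000e-02  9.1510e+01] F [-1.8  0.2  2.8] w 0.0222 ff 39.6
rot [-0.03  0.02  0.01] then cm [ 0.03 -0.16  0.15]
time: 27.67
ee_pos: [0.636, -0.1305, 0.0561]
tool_rot: [-3.139, -0.0, 1.483]
ft_force: [-0.4, -0.4, -0.2]
grip_width: 0.0222
finger_force: 39.4
t 27.67 [ 0.636  -0.1305  0.0561] [-179.85   -0.     84.99] F [-0.4 -0.4 -0.2] w 0.0222 ff 39.4
rot [-0.15 -0.   -0.01] then cm [-0.04  0.07  2.01]
```

```bash
python3 -m pendant '[{"translation":[0,0.07,0.3],"rot":[0,0,0],"gripper":0.1},{"translation":[0,0,0.5],"rot":[0,0,0],"gripper":0.1},{"translation":[0,0,0.5],"rot":[0,0,0],"gripper":0.1},{"translation":[0,0,0.4],"rot":[0,0,0],"gripper":0.1},{"translation":[0,0,0.3],"rot":[0,0,0],"gripper":0.1},{"translation":[0,0,0],"rot":[0,0,0],"gripper":0.1},{"translation":[0,0,0],"rot":[0,0,0],"gripper":0.1}]'; python3 goal.py .6366 -.131 .036 85
```

```text
time: 28.25
ee_pos: [0.6373, -0.1305, 0.037]
tool_rot: [-3.14, 0.0, 1.484]
ft_force: [-3.6, -0.0, 9.8]
grip_width: 0.0222
finger_force: 40.6
t 28.25 [ 0.6373 -0.1305  0.037 ] [-179.89    0.     85.  ] F [-3.6 -0.   9.8] w 0.0222 ff 40.6
rot [-0.11  0.    0.  ] then cm [-0.05 -0.07  0.1 ]
```

```bash
python3 -m pendant '[{"translation":[0,0,0],"rot":[0,0,0],"gripper":0.45},{"translation":[0,0,0],"rot":[0,0,0],"gripper":0.45},{"translation":[0,0,0],"rot":[0,0,0],"gripper":0.45},{"translation":[0,0,-1.5],"rot":[0,0,0],"gripper":0.45},{"translation":[0,0,-3],"rot":[0,0,0],"gripper":0.45},{"translation":[0,0,-2],"rot":[0,0,-3.25],"gripper":0.45},{"translation":[0,0,0],"rot":[0,0,-3.25],"gripper":0.45},{"translation":[-0.1,-2.5,0],"rot":[0,0,0],"gripper":0.45},{"translation":[-0.2,-3.6,0],"rot":[0,0,0],"gripper":0.45},{"translation":[-0.2,-3.6,0],"rot":[0,0,0],"gripper":0.45},{"translation":[-0.2,-3.6,0],"rot":[0,0,0],"gripper":0.45},{"translation":[-0.1,-3.4,0],"rot":[0,0,0],"gripper":0.45},{"translation":[-0.1,-2.2,2],"rot":[0,0,0],"gripper":0.45},{"translation":[0,0,2],"rot":[0,0,0],"gripper":0.45},{"translation":[0,0,0],"rot":[0,0,0],"gripper":0.45},{"translation":[0,0,0],"rot":[0,0,0],"gripper":0.45}]'; python3 goal.py .4479 -.145 .0155 91.5
```

```text
time: 29.58
ee_pos: [0.4485, -0.1444, 0.0606]
tool_rot: [-3.138, -0.001, 1.597]
ft_force: [-0.3, 0.1, 0.8]
grip_width: 0.0383
finger_force: 0.0
t 29.58 [ 0.4485 -0.1444  0.0606] [-1.798e+02 -5.000e-02  9.149e+01] F [-0.3  0.1  0.8] w 0.0383 ff 0.0
rot [-0.2  -0.05 -0.01] then cm [-0.06 -0.06  4.51]
```

```bash
python3 -m pendant '[{"translation":[-0.05,-0.05,2],"rot":[0,0,0],"gripper":0.45},{"translation":[0,0,1.5],"rot":[0,0,0],"gripper":0.45},{"translation":[0,0,1],"rot":[0,0,0],"gripper":0.45},{"translation":[0,0,0],"rot":[0,0,0],"gripper":0.45},{"translation":[0,0,0],"rot":[0,0,0],"gripper":0.1},{"translation":[0,0,0],"rot":[0,0,0],"gripper":0.1},{"translation":[0,0,0],"rot":[0,0,0],"gripper":0.1},{"translation":[0,0,0],"rot":[0,0,0],"gripper":0.1}]' 40; python3 goal.py .4479 -.145 .0155 91.5
python3 -m pendant '[{"translation":[0,0,-1],"rot":[0,0,0],"gripper":0.1},{"translation":[0,0,-2.5],"rot":[0,0,3.25],"gripper":0.1},{"translation":[0,0,-3],"rot":[0,0,3.25],"gripper":0.1},{"translation":[0.1,2.2,0],"rot":[0,0,0],"gripper":0.1},{"translation":[0.1,3.1,0],"rot":[0,0,0],"gripper":0.1},{"translation":[0.1,3.1,0],"rot":[0,0,0],"gripper":0.1},{"translation":[0.1,3,0],"rot":[0,0,0],"gripper":0.1},{"translation":[0.1,3.1,0],"rot":[0,0,0],"gripper":0.1},{"translation":[0.1,2.6,0],"rot":[0,0,0],"gripper":0.1},{"translation":[0,1.6,1],"rot":[0,0,0],"gripper":0.1},{"translation":[0,0,1],"rot":[0,0,0],"gripper":0.1},{"translation":[0,0,0.5],"rot":[0,0,0],"gripper":0.1},{"translation":[0,0,0],"rot":[0,0,0],"gripper":0.1},{"translation":[0,0,0],"rot":[0,0,0],"gripper":0.1},{"translation":[0,0,0],"rot":[0,0,0],"gripper":0.1}]'; python3 goal.py .6345 -.1549 .036 85
```

```text
time: 30.25
ee_pos: [0.4495, -0.1453, 0.017]
tool_rot: [-3.141, 0.0, 1.597]
ft_force: [-1.1, -0.3, 3.3]
grip_width: 0.0222
finger_force: 39.6
t 30.25 [ 0.4495 -0.1453  0.017 ] [-1.7998e+02  3.0000e-02  9.1510e+01] F [-1.1 -0.3  3.3] w 0.0222 ff 39.6
rot [-0.02  0.03  0.01] then cm [ 0.04 -0.15  0.15]
time: 31.5
ee_pos: [0.6343, -0.1553, 0.0562]
tool_rot: [-3.139, -0.0, 1.483]
ft_force: [0.5, 0.1, 0.4]
grip_width: 0.022
finger_force: 39.4
t 31.50 [ 0.6343 -0.1553  0.0562] [-1.7986e+02 -1.0000e-02  8.4990e+01] F [0.5 0.1 0.4] w 0.0220 ff 39.4
rot [-0.14 -0.01 -0.01] then cm [0.05 0.01 2.02]
```

```bash
python3 -m pendant '[{"translation":[0.05,0.05,0.3],"rot":[0,0,0],"gripper":0.1},{"translation":[0,0,0.5],"rot":[0,0,0],"gripper":0.1},{"translation":[0,0,0.5],"rot":[0,0,0],"gripper":0.1},{"translation":[0,0,0.4],"rot":[0,0,0],"gripper":0.1},{"translation":[0,0,0.3],"rot":[0,0,0],"gripper":0.1},{"translation":[0,0,0],"rot":[0,0,0],"gripper":0.1},{"translation":[0,0,0],"rot":[0,0,0],"gripper":0.1}]'; python3 goal.py .6345 -.1549 .036 85
```

```text
time: 32.08
ee_pos: [0.6355, -0.1548, 0.037]
tool_rot: [-3.14, 0.0, 1.484]
ft_force: [-3.9, 1.2, 9.4]
grip_width: 0.0218
finger_force: 40.5
t 32.08 [ 0.6355 -0.1548  0.037 ] [-179.89    0.     85.01] F [-3.9  1.2  9.4] w 0.0218 ff 40.5
rot [-0.11  0.    0.01] then cm [-0.01 -0.1   0.1 ]
```

```bash
python3 -m pendant '[{"translation":[0,0,0],"rot":[0,0,0],"gripper":0.6},{"translation":[0,0,0],"rot":[0,0,0],"gripper":0.6},{"translation":[0,0,0],"rot":[0,0,0],"gripper":0.6},{"translation":[0,0,-1.5],"rot":[0,0,0],"gripper":0.6},{"translation":[0,0,-3],"rot":[0,0,0],"gripper":0.6},{"translation":[0,0,-4],"rot":[0,0,0],"gripper":0.6},{"translation":[0,0,-4],"rot":[0,0,0],"gripper":0.6},{"translation":[0,0,-3],"rot":[0,0,0],"gripper":0.6},{"translation":[0,0,0],"rot":[0,0,0],"gripper":0.6},{"translation":[0,0,0],"rot":[0,0,0],"gripper":0.6}]'
python3 - <<'E'
from h import *
im,T=shot("wrist","w8");t,_=shot("top","t8")
h=cv2.cvtColor(t,cv2.COLOR_BGR2HSV);m=cv2.inRange(h,(20,120,100),(35,255,255));m[:230]=0;m[300:]=0
c=max(cv2.findContours(m,0,2)[0],key=cv2.contourArea);r=cv2.minAreaRect(np.array([onz("top",p[0],.048)[:2] for p in c],np.float32));print("label",r)
cv2.imwrite("pics/c8.png",np.hstack([im[:,100:400],t[180:320,60:380][:, :300][:140].repeat(2,0)[:280].copy() if 0 else cv2.resize(t[140:300,80:360],(448,384))[:, :448]]))
E
```

```text
time: 32.92
ee_pos: [0.6379, -0.1554, 0.1931]
tool_rot: [3.138, 0.001, 1.484]
ft_force: [-0.4, 0.6, -1.2]
grip_width: 0.0514
finger_force: 0.0
label ((0.5017463564872742, 0.11826138943433762), (0.022685250267386436, 0.060377657413482666), 1.6857964992523193)
```

View pics/c8.png

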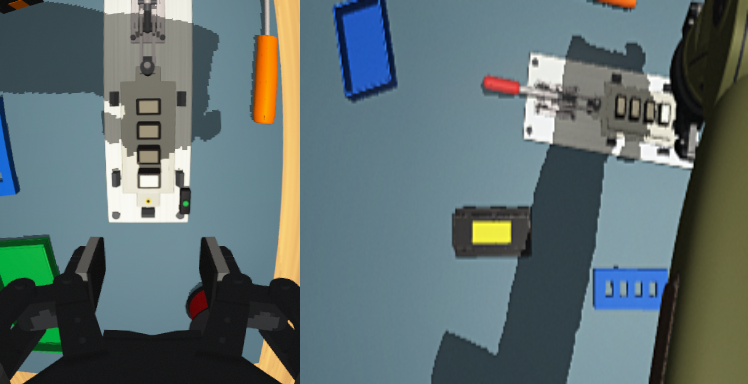

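All four relays stand in the sockets (pale tops at (148,106)…(149,181) in the left half), the clamp is locked. The cover has been knocked: its label is now at about x 0.502, y 0.118.

```bash
python3 goal.py .5017 .1183 .14 91.7
```

```text
t 33.02 [ 0.6356 -0.1548  0.1896] [-1.7979e+02 -1.0000e-02  8.5010e+01] F [-0.7  0.3  0.7] w 0.0511 ff 0.0
rot [-0.21 -0.03 -6.69] then cm [ 27.69 -12.58   4.96]
```

```bash
python3 -m pendant '[{"translation":[0,0,0],"rot":[0,0,-3.35],"gripper":0.7},{"translation":[0,0,0],"rot":[0,0,-3.35],"gripper":0.7},{"translation":[2,-0.9,0],"rot":[0,0,0],"gripper":0.7},{"translation":[3.2,-1.5,0],"rot":[0,0,0],"gripper":0.7},{"translation":[3.5,-1.6,0],"rot":[0,0,0],"gripper":0.7},{"translation":[3.5,-1.6,0],"rot":[0,0,0],"gripper":0.7},{"translation":[3.5,-1.6,0],"rot":[0,0,0],"gripper":0.7},{"translation":[3.5,-1.6,1],"rot":[0,0,0],"gripper":0.7},{"translation":[3.5,-1.6,1],"rot":[0,0,0],"gripper":0.7},{"translation":[3,-1.3,1],"rot":[0,0,0],"gripper":0.7},{"translation":[2,-0.9,2],"rot":[0,0,0],"gripper":0.7},{"translation":[0,0,0],"rot":[0,0,0],"gripper":0.7},{"translation":[0,0,0],"rot":[0,0,0],"gripper":0.7},{"translation":[0,0,0],"rot":[0,0,0],"gripper":0.7}]'
python3 - <<'E'
from h import *
im,T=shot("wrist","w9");h=cv2.cvtColor(im,cv2.COLOR_BGR2HSV);m=cv2.inRange(h,(20,120,100),(35,255,255));m[:,:180]=0;m[:,330:]=0
c=max(cv2.findContours(m,0,2)[0],key=cv2.contourArea);r=cv2.minAreaRect(np.array([onz("wrist",p[0],.048,T)[:2] for p in c],np.float32));print("label",r,c[:,0].mean(0))
E
python3 goal.py .5017 .1183 .02 91.7
```

```text
time: 34.18
ee_pos: [0.5014, 0.1177, 0.14]
tool_rot: [-3.138, 0.001, 1.601]
ft_force: [-0.7, 0.3, 1.2]
grip_width: 0.0597
finger_force: 0.0
label ((0.5022708773612976, 0.11702844500541687), (0.023236945271492004, 0.05999904125928879), 1.7508788108825684) [253.2 193. ]
t 34.23 [0.5022 0.1175 0.1407] [-1.7986e+02  2.0000e-02  9.1660e+01] F [ 0.3 -1.1  0.5] w 0.0595 ff 0.0
rot [-0.14  0.02 -0.04] then cm [ 0.08 -0.05 12.07]
```

View pics/w9.png

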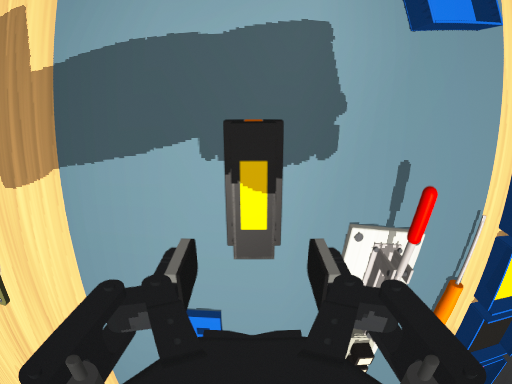

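The cover lies straight between the fingers, label centre at (253,193), ends at about v=121 and v=258. Grasping it.

```bash
python3 -c "
from h import *
T=np.load('pics/w9.npy')
for z in(.022,.048): print(z,onz('wrist',(254,121),z,T)[1],onz('wrist',(254,258),z,T)[1],onz('wrist',(230,245),z,T)[1])"
python3 -m pendant '[{"translation":[0,0,3],"rot":[-0.14,0,0],"gripper":0.7},{"translation":[0,0,3.5],"rot":[0,0,0],"gripper":0.7},{"translation":[0,0,3],"rot":[0,0,0],"gripper":0.7},{"translation":[0,0,1.5],"rot":[0,0,0],"gripper":0.7},{"translation":[0,0,1],"rot":[0,0,0],"gripper":0.7},{"translation":[0,0,0],"rot":[0,0,0],"gripper":0.7},{"translation":[0,0,0],"rot":[0,0,0],"gripper":0.7}]'; python3 goal.py .502 .117 .02 91.7
```

```text
0.022 0.1773053221385644 0.0424398306657352 0.05658729320361258
0.048 0.17921953945905492 0.057818039884376476 0.07055312243602327
time: 34.82
ee_pos: [0.5028, 0.1177, 0.0214]
tool_rot: [3.141, -0.0, 1.599]
ft_force: [0.6, -0.1, 0.2]
grip_width: 0.0597
finger_force: 0.0
t 34.82 [0.5028 0.1177 0.0214] [ 1.7994e+02 -1.0000e-02  9.1630e+01] F [ 0.6 -0.1  0.2] w 0.0597 ff 0.0
rot [ 0.06 -0.01 -0.07] then cm [-0.07 -0.08  0.14]
```

```bash
python3 -m pendant '[{"translation":[0,0,0.1],"rot":[0,0,0],"gripper":0.2},{"translation":[0,0,0],"rot":[0,0,0],"gripper":0.2},{"translation":[0,0,0],"rot":[0,0,0],"gripper":0.2},{"translation":[0,0,0],"rot":[0,0,0],"gripper":0.2},{"translation":[0,0,0],"rot":[0,0,0],"gripper":0.2}]' 60; python3 goal.py .502 .117 .02 91.7
python3 -m pendant '[{"translation":[0,0,-1],"rot":[0,0,0],"gripper":0.2},{"translation":[0,0,-2],"rot":[0,0,0],"gripper":0.2},{"translation":[0,0,-4],"rot":[0,0,0],"gripper":0.2},{"translation":[0,0,-4],"rot":[0,0,0],"gripper":0.2},{"translation":[0,0,-3],"rot":[0,0,3.3],"gripper":0.2},{"translation":[0,0,0],"rot":[0,0,3.4],"gripper":0.2}]'; python3 goal.py .6377 -.119 .14 85
```

```text
time: 35.23
ee_pos: [0.5036, 0.1185, 0.0217]
tool_rot: [3.137, -0.001, 1.601]
ft_force: [0.7, -1.1, 6.7]
grip_width: 0.0362
finger_force: 63.0
t 35.23 [0.5036 0.1185 0.0217] [ 1.7976e+02 -3.0000e-02  9.1710e+01] F [ 0.7 -1.1  6.7] w 0.0362 ff 63.0
rot [ 0.24 -0.03  0.01] then cm [-0.15 -0.16  0.17]
time: 35.73
ee_pos: [0.506, 0.1193, 0.1675]
tool_rot: [3.129, -0.004, 1.481]
ft_force: [1.8, 0.1, -0.8]
grip_width: 0.0361
finger_force: 61.9
t 35.73 [0.506  0.1193 0.1675] [179.3   -0.24  84.86] F [ 1.8  0.1 -0.8] w 0.0361 ff 61.9
rot [ 0.7  -0.24 -0.14] then cm [-22.59  15.19   2.75]
```

```bash
python3 -m pendant '[{"translation":[-1.6,1.1,0],"rot":[0.2,0,0],"gripper":0.2},{"translation":[-3,2,0],"rot":[0.2,0,0],"gripper":0.2},{"translation":[-3,2,0],"rot":[0,0,0],"gripper":0.2},{"translation":[-3,2,0],"rot":[0,0,0],"gripper":0.2},{"translation":[-3,2,0],"rot":[0,0,0],"gripper":0.2},{"translation":[-3,2,0],"rot":[0,0,0],"gripper":0.2},{"translation":[-3,2,0],"rot":[0,0,0],"gripper":0.2},{"translation":[-2,1.4,1],"rot":[0,0,0],"gripper":0.2},{"translation":[-1,0.7,1],"rot":[0,0,0],"gripper":0.2},{"translation":[0,0,1],"rot":[0,0,0],"gripper":0.2},{"translation":[0,0,0],"rot":[0,0,0],"gripper":0.2},{"translation":[0,0,0],"rot":[0,0,0],"gripper":0.2},{"translation":[0,0,0],"rot":[0,0,0],"gripper":0.2}]'; python3 goal.py .6378 -.1185 .09 84.9
```

```text
time: 36.82
ee_pos: [0.6326, -0.1186, 0.1294]
tool_rot: [-3.134, -0.001, 1.485]
ft_force: [0.1, -0.1, -1.6]
grip_width: 0.036
finger_force: 61.8
t 36.82 [ 0.6326 -0.1186  0.1294] [-1.7957e+02 -4.0000e-02  8.5100e+01] F [ 0.1 -0.1 -1.6] w 0.0360 ff 61.8
rot [-0.43 -0.04  0.2 ] then cm [0.06 0.52 3.94]
```

```bash
python3 -m pendant '[{"translation":[0.05,0.5,1],"rot":[-0.4,0,0.15],"gripper":0.2},{"translation":[0,0,1.5],"rot":[0,0,0],"gripper":0.2},{"translation":[0,0,1],"rot":[0,0,0],"gripper":0.2},{"translation":[0,0,0],"rot":[0,0,0],"gripper":0.2},{"translation":[0,0,0],"rot":[0,0,0],"gripper":0.2},{"translation":[0,0,0],"rot":[0,0,0],"gripper":0.2},{"translation":[0,0,0],"rot":[0,0,0],"gripper":0.2}]'; python3 goal.py .6378 -.1185 .055 84.9; sleep 1;  python3 goal.py .6378 -.1185 .055 84.9
```

```text
time: 37.4
ee_pos: [0.639, -0.12, 0.0951]
tool_rot: [3.14, -0.0, 1.481]
ft_force: [-0.4, 0.5, 0.1]
grip_width: 0.0364
finger_force: 61.8
t 37.40 [ 0.639  -0.12    0.0951] [ 1.7988e+02 -1.0000e-02  8.4870e+01] F [-0.4  0.5  0.1] w 0.0364 ff 61.8
rot [ 0.12 -0.01 -0.03] then cm [ 0.14 -0.13  4.01]
t 37.40 [ 0.639  -0.12    0.0951] [ 1.7988e+02 -1.0000e-02  8.4870e+01] F [-0.4  0.5  0.1] w 0.0364 ff 61.8
rot [ 0.12 -0.01 -0.03] then cm [ 0.14 -0.13  4.01]
```

```bash
python3 -m pendant '[{"translation":[0.12,-0.1,0.8],"rot":[0.1,0,0],"gripper":0.2},{"translation":[0,0,0.8],"rot":[0,0,0],"gripper":0.2},{"translation":[0,0,0.8],"rot":[0,0,0],"gripper":0.2},{"translation":[0,0,0.8],"rot":[0,0,0],"gripper":0.2},{"translation":[0,0,0.6],"rot":[0,0,0],"gripper":0.2},{"translation":[0,0,0],"rot":[0,0,0],"gripper":0.2},{"translation":[0,0,0],"rot":[0,0,0],"gripper":0.2},{"translation":[0,0,0],"rot":[0,0,0],"gripper":0.2}]'; python3 goal.py .6378 -.1185 .0397 84.9
```

```text
time: 38.07
ee_pos: [0.6376, -0.1188, 0.0561]
tool_rot: [-3.141, -0.0, 1.481]
ft_force: [-0.3, 0.8, -0.7]
grip_width: 0.0361
finger_force: 61.8
t 38.07 [ 0.6376 -0.1188  0.0561] [-1.7994e+02 -1.0000e-02  8.4860e+01] F [-0.3  0.8 -0.7] w 0.0361 ff 61.8
rot [-0.06 -0.01 -0.04] then cm [0.04 0.01 1.64]
```

Skirt is over the block without contact. Pressing down.

```bash
python3 -m pendant '[{"translation":[0,0,0.4],"rot":[0,0,0],"gripper":0.2},{"translation":[0,0,0.3],"rot":[0,0,0],"gripper":0.2},{"translation":[0,0,0],"rot":[0,0,0],"gripper":0.2}]'; python3 -m pendant '[{"translation":[0,0,0.3],"rot":[0,0,0],"gripper":0.2},{"translation":[0,0,0.3],"rot":[0,0,0],"gripper":0.2},{"translation":[0,0,0],"rot":[0,0,0],"gripper":0.2}]'; python3 -m pendant '[{"translation":[0,0,0.3],"rot":[0,0,0],"gripper":0.2},{"translation":[0,0,0.15],"rot":[0,0,0],"gripper":0.2},{"translation":[0,0,0],"rot":[0,0,0],"gripper":0.2},{"translation":[0,0,0],"rot":[0,0,0],"gripper":0.2}]'
```

```text
time: 38.32
ee_pos: [0.6381, -0.1186, 0.0492]
tool_rot: [3.142, -0.001, 1.481]
ft_force: [1.0, 1.1, 0.1]
grip_width: 0.0361
finger_force: 62.0
time: 38.57
ee_pos: [0.6384, -0.1186, 0.0438]
tool_rot: [3.141, -0.001, 1.481]
ft_force: [1.6, 1.1, 1.7]
grip_width: 0.0358
finger_force: 62.8
time: 38.9
ee_pos: [0.6379, -0.1187, 0.0397]
tool_rot: [3.141, -0.0, 1.481]
ft_force: [-1.0, 0.6, 8.5]
grip_width: 0.0362
finger_force: 63.9
```

```bash
python3 -m pendant '[{"translation":[0,0,0.1],"rot":[0,0,0],"gripper":0.2},{"translation":[0,0,0.1],"rot":[0,0,0],"gripper":0.2},{"translation":[0,0,0],"rot":[0,0,0],"gripper":0.2}]'; python3 -m pendant '[{"translation":[0,0,0.1],"rot":[0,0,0],"gripper":0.2},{"translation":[0,0,0.1],"rot":[0,0,0],"gripper":0.2},{"translation":[0,0,0],"rot":[0,0,0],"gripper":0.2}]'
```

```text
time: 39.15
ee_pos: [0.6379, -0.1187, 0.0396]
tool_rot: [3.141, -0.0, 1.481]
ft_force: [-4.7, 2.0, 17.1]
grip_width: 0.0363
finger_force: 65.8
time: 39.4
ee_pos: [0.638, -0.1187, 0.0396]
tool_rot: [3.14, -0.0, 1.481]
ft_force: [-8.1, 3.8, 29.2]
grip_width: 0.0364
finger_force: 67.8
```

```bash
python3 -m pendant '[{"translation":[0,0,-0.35],"rot":[0,0,0],"gripper":0.2},{"translation":[0,0,0],"rot":[0,0,0],"gripper":0.7},{"translation":[0,0,0],"rot":[0,0,0],"gripper":0.7},{"translation":[0,0,0],"rot":[0,0,0],"gripper":0.7},{"translation":[0,0,0],"rot":[0,0,0],"gripper":0.7},{"translation":[0,0,-2],"rot":[0,0,0],"gripper":0.7},{"translation":[-2,0,-4],"rot":[0,0,0],"gripper":0.7},{"translation":[-2,0,-4],"rot":[0,0,0],"gripper":0.7},{"translation":[-2,0,-4],"rot":[0,0,0],"gripper":0.7},{"translation":[0,0,-2],"rot":[0,0,0],"gripper":0.7},{"translation":[0,0,0],"rot":[0,0,0],"gripper":0.7},{"translation":[0,0,0],"rot":[0,0,0],"gripper":0.7},{"translation":[0,0,0],"rot":[0,0,0],"gripper":0.7}]'
python3 - <<'E'
from h import *
im,T=shot("wrist","w10");s,_=shot("scene","s10");h=cv2.cvtColor(im,cv2.COLOR_BGR2HSV);m=cv2.inRange(h,(20,120,60),(35,255,255));m[:,:180]=0;m[:,330:]=0
c=max(cv2.findContours(m,0,2)[0],key=cv2.contourArea);r=cv2.minAreaRect(np.array([onz("wrist",p[0],.066,T)[:2] for p in c],np.float32));print("label",r)
cv2.imwrite("pics/c10.png",np.hstack([cv2.resize(im[:240,130:370],(400,400)),cv2.resize(s[150:240,160:250],(400,400))]))
E
python3 goal.py .6575 .107 .12 85
```

```text
time: 40.48
ee_pos: [0.6318, -0.1742, 0.1883]
tool_rot: [-3.138, -0.001, 1.481]
ft_force: [-0.2, 1.4, -0.1]
grip_width: 0.0597
finger_force: 0.0
label ((0.637724757194519, -0.119768887758255), (0.05953354761004448, 0.02268434688448906), 84.88902282714844)
t 40.58 [ 0.6313 -0.1738  0.1874] [-1.7968e+02 -6.0000e-02  8.4890e+01] F [-0.4 -0.6 -0.2] w 0.0599 ff 0.0
rot [-0.32 -0.06 -0.11] then cm [28.2   0.16  6.74]
```

View pics/c10.png

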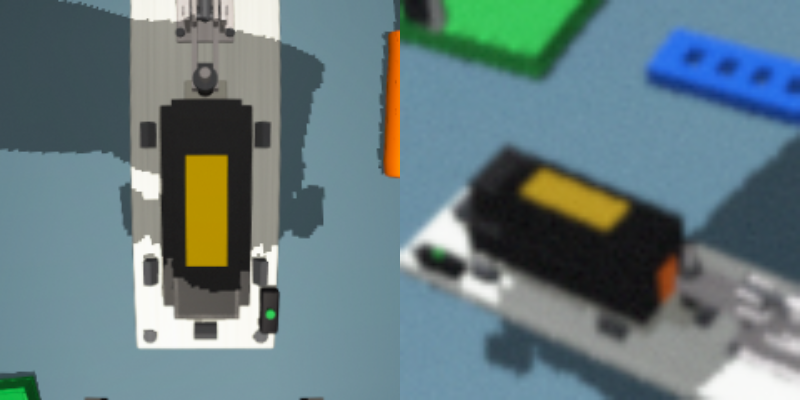

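Cover is square and home: lower edge down on the flange, orange clip flush, label centred on the base to 0.6 mm. Now to the handle.

```bash
python3 -m pendant '[{"translation":[2,0.02,0],"rot":[-0.3,0,0],"gripper":0.6},{"translation":[3.3,0.02,0],"rot":[0,0,0],"gripper":0.6},{"translation":[3.4,0.02,0],"rot":[0,0,0],"gripper":0.6},{"translation":[3.4,0.02,0],"rot":[0,0,0],"gripper":0.6},{"translation":[3.4,0.02,0],"rot":[0,0,0],"gripper":0.6},{"translation":[3.4,0.02,0],"rot":[0,0,0],"gripper":0.6},{"translation":[3.4,0.02,0],"rot":[0,0,0],"gripper":0.6},{"translation":[3.2,0.02,2],"rot":[0,0,0],"gripper":0.6},{"translation":[1.7,0,2],"rot":[0,0,0],"gripper":0.6},{"translation":[1,0,2.7],"rot":[0,0,0],"gripper":0.6},{"translation":[0,0,0],"rot":[0,0,0],"gripper":0.6},{"translation":[0,0,0],"rot":[0,0,0],"gripper":0.6},{"translation":[0,0,0],"rot":[0,0,0],"gripper":0.6}]'; python3 goal.py .6567 .108 .041 85
```

```text
time: 41.67
ee_pos: [0.6594, 0.1056, 0.123]
tool_rot: [3.139, 0.0, 1.481]
ft_force: [0.8, 0.4, 0.3]
grip_width: 0.0513
finger_force: 0.0
t 41.67 [0.6594 0.1056 0.123 ] [1.7983e+02 3.0000e-02 8.4840e+01] F [0.8 0.4 0.3] w 0.0513 ff 0.0
rot [ 0.17  0.03 -0.16] then cm [ 0.21 -0.29  8.2 ]
```

```bash
python3 -m pendant '[{"translation":[0.2,-0.3,2],"rot":[0.15,0,-0.15],"gripper":0.6},{"translation":[0,0,2.5],"rot":[0,0,0],"gripper":0.6},{"translation":[0,0,2],"rot":[0,0,0],"gripper":0.6},{"translation":[0,0,1],"rot":[0,0,0],"gripper":0.6},{"translation":[0,0,0.7],"rot":[0,0,0],"gripper":0.6},{"translation":[0,0,0],"rot":[0,0,0],"gripper":0.6},{"translation":[0,0,0],"rot":[0,0,0],"gripper":0.6},{"translation":[0,0,0],"rot":[0,0,0],"gripper":0},{"translation":[0,0,0],"rot":[0,0,0],"gripper":0},{"translation":[0,0,0],"rot":[0,0,0],"gripper":0},{"translation":[0,0,0],"rot":[0,0,0],"gripper":0},{"translation":[0,0,0],"rot":[0,0,0],"gripper":0},{"translation":[0,0,0],"rot":[0,0,0],"gripper":0},{"translation":[0,0,0],"rot":[0,0,0],"gripper":0}]' 40
```

```text
time: 42.83
ee_pos: [0.6573, 0.1087, 0.0422]
tool_rot: [3.139, -0.001, 1.484]
ft_force: [-2.0, 0.0, 5.0]
grip_width: 0.0136
finger_force: 39.1
```

```bash
python3 -m pendant '[{"translation":[-0.1,0,-0.6],"rot":[0,0,0],"gripper":0},{"translation":[-0.16,0,-0.65],"rot":[0,0,0],"gripper":0},{"translation":[-0.24,0,-0.63],"rot":[0,0,0],"gripper":0},{"translation":[-0.29,0,-0.6],"rot":[0,0,0],"gripper":0},{"translation":[-0.35,0,-0.57],"rot":[0,0,0],"gripper":0},{"translation":[-0.4,0,-0.54],"rot":[0,0,0],"gripper":0},{"translation":[0,0,0],"rot":[0,0,0],"gripper":0}]'; python3 -m pendant '[{"translation":[-0.46,0,-0.49],"rot":[0,0,0],"gripper":0},{"translation":[-0.51,0,-0.45],"rot":[0,0,0],"gripper":0},{"translation":[-0.55,0,-0.39],"rot":[0,0,0],"gripper":0},{"translation":[-0.58,0,-0.33],"rot":[0,0,0],"gripper":0},{"translation":[-0.61,0,-0.28],"rot":[0,0,0],"gripper":0},{"translation":[-0.63,0,-0.22],"rot":[0,0,0],"gripper":0},{"translation":[-0.63,0,-0.12],"rot":[0,0,0],"gripper":0},{"translation":[-0.4,0,-0.06],"rot":[0,0,0],"gripper":0},{"translation":[0,0,0],"rot":[0,0,0],"gripper":0},{"translation":[0,0,0],"rot":[0,0,0],"gripper":0}]'
```

```text
time: 43.42
ee_pos: [0.6557, 0.0918, 0.0779]
tool_rot: [3.14, 0.001, 1.482]
ft_force: [1.0, 0.1, -3.4]
grip_width: 0.0136
finger_force: 39.3
time: 44.25
ee_pos: [0.6516, 0.049, 0.1011]
tool_rot: [3.14, -0.0, 1.483]
ft_force: [-0.6, 0.5, 0.0]
grip_width: -0.0002
finger_force: 0.0
```

The fingers shut empty: the handle slipped out partway. Looking.

Run:
```python
from h import *
im,T=shot("wrist","w11");s,_=shot("scene","s11")
cv2.imwrite("pics/c11.png",np.hstack([cv2.resize(im[60:300,130:370],(400,400)),cv2.resize(s[150:250,200:300],(400,400))]))
```

```text
(no output)
```

View pics/c11.png

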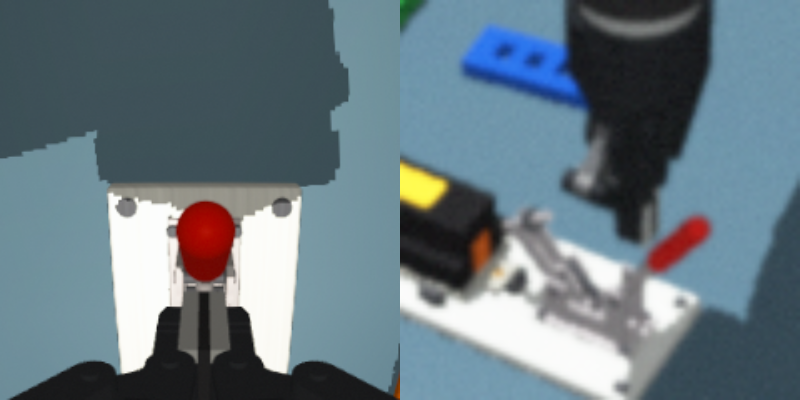

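The handle stands at about 45°, red grip outside (away from the nest) of the shut fingers. I'll go round and push it in from the far side.

```bash
python3 -m pendant '[{"translation":[0,0,-2],"rot":[0,0,0],"gripper":0},{"translation":[0,0,-3.5],"rot":[0,0,0],"gripper":0},{"translation":[0,0,-3.5],"rot":[0,0,0],"gripper":0},{"translation":[2.5,0.15,0],"rot":[0,0,0],"gripper":0},{"translation":[3.5,0.15,0],"rot":[0,0,0],"gripper":0},{"translation":[3.5,0.15,0],"rot":[0,0,0],"gripper":0},{"translation":[2.5,0,0],"rot":[0,0,0],"gripper":0},{"translation":[0,0,0],"rot":[0,0,0],"gripper":0},{"translation":[0,0,3],"rot":[0,0,0],"gripper":0},{"translation":[0,0,3],"rot":[0,0,0],"gripper":0},{"translation":[0,0,3],"rot":[0,0,0],"gripper":0},{"translation":[0,0,0],"rot":[0,0,0],"gripper":0},{"translation":[0,0,0],"rot":[0,0,0],"gripper":0}]'; python3 goal.py .656 .08 .1 85
```

```text
time: 45.43
ee_pos: [0.6647, 0.1681, 0.0986]
tool_rot: [-3.138, 0.002, 1.484]
ft_force: [0.4, 0.0, 0.8]
grip_width: 0.0001
finger_force: 0.0
t 45.43 [0.6647 0.1681 0.0986] [-1.7979e+02  9.0000e-02  8.5010e+01] F [0.4 0.  0.8] w 0.0001 ff 0.0
rot [-0.21  0.09  0.01] then cm [-8.85 -0.1  -0.14]
```

```bash
python3 -m pendant '[{"translation":[-1,-0.15,0],"rot":[0,0,0],"gripper":0},{"translation":[-1,0,0],"rot":[0,0,0],"gripper":0},{"translation":[-1,0,0],"rot":[0,0,0],"gripper":0},{"translation":[-1,0,0],"rot":[0,0,0],"gripper":0},{"translation":[-1,0,0],"rot":[0,0,0],"gripper":0},{"translation":[-0.8,0,0],"rot":[0,0,0],"gripper":0},{"translation":[0,0,0],"rot":[0,0,0],"gripper":0}]'; python3 -m pendant '[{"translation":[-0.8,0,0],"rot":[0,0,0],"gripper":0},{"translation":[-0.8,0,0],"rot":[0,0,0],"gripper":0},{"translation":[-0.7,0,0],"rot":[0,0,0],"gripper":0},{"translation":[0,0,0],"rot":[0,0,0],"gripper":0},{"translation":[0,0,0],"rot":[0,0,0],"gripper":0}]'; python3 -m pendant '[{"translation":[-0.4,0,0],"rot":[0,0,0],"gripper":0},{"translation":[-0.4,0,0],"rot":[0,0,0],"gripper":0},{"translation":[0,0,0],"rot":[0,0,0],"gripper":0},{"translation":[0,0,0],"rot":[0,0,0],"gripper":0}]'
```

```text
time: 46.02
ee_pos: [0.6602, 0.1087, 0.1007]
tool_rot: [3.14, 0.0, 1.481]
ft_force: [0.1, -0.3, 0.2]
grip_width: -0.0003
finger_force: 0.0
time: 46.43
ee_pos: [0.658, 0.0874, 0.1]
tool_rot: [3.141, 0.001, 1.483]
ft_force: [-0.7, 0.3, -0.0]
grip_width: 0.0001
finger_force: 0.0
time: 46.77
ee_pos: [0.6574, 0.0798, 0.1001]
tool_rot: [3.141, 0.0, 1.483]
ft_force: [-0.1, -0.3, -0.1]
grip_width: -0.0002
finger_force: 0.0
```

```bash
python3 -m pendant '[{"translation":[-0.4,0,0],"rot":[0,0,0],"gripper":0},{"translation":[-0.4,0,0],"rot":[0,0,0],"gripper":0},{"translation":[0,0,0],"rot":[0,0,0],"gripper":0}]'
python3 - <<'E'
from h import *
im,T=shot("wrist","w12");s,_=shot("scene","s12")
cv2.imwrite("pics/c12.png",np.hstack([cv2.resize(im[60:300,130:370],(400,400)),cv2.resize(s[150:250,200:300],(400,400))]))
E
```

```text
time: 47.02
ee_pos: [0.6567, 0.0721, 0.1003]
tool_rot: [3.141, -0.001, 1.483]
ft_force: [-0.0, 1.7, -0.5]
grip_width: 0.0001
finger_force: 0.0
```

View pics/c12.png

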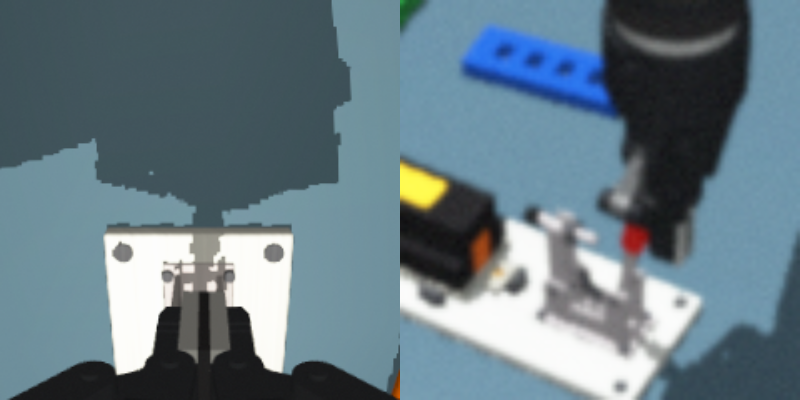

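```bash
python3 -m pendant '[{"translation":[-0.3,0,0],"rot":[0,0,0],"gripper":0},{"translation":[-0.2,0,0],"rot":[0,0,0],"gripper":0},{"translation":[0,0,0],"rot":[0,0,0],"gripper":0}]'; python3 -m pendant '[{"translation":[-0.3,0,0],"rot":[0,0,0],"gripper":0},{"translation":[-0.2,0,0],"rot":[0,0,0],"gripper":0},{"translation":[0,0,0],"rot":[0,0,0],"gripper":0}]'
```

```text
time: 47.37
ee_pos: [0.6569, 0.0724, 0.1006]
tool_rot: [3.14, -0.01, 1.486]
ft_force: [-0.6, 14.8, -0.1]
grip_width: 0.0003
finger_force: 0.0
time: 47.62
ee_pos: [0.6569, 0.0722, 0.1007]
tool_rot: [3.14, -0.019, 1.489]
ft_force: [1.1, 25.9, -1.1]
grip_width: -0.0002
finger_force: 0.3
```

Handle hard on its open stop (26 N at the predicted place). Backing off and going to the box.

```bash
python3 -m pendant '[{"translation":[1.5,0,0],"rot":[0,-1,-0.3],"gripper":0},{"translation":[2,0,-2],"rot":[0,0,0],"gripper":0},{"translation":[0,0,-4],"rot":[0,0,0],"gripper":0},{"translation":[0,0,-4],"rot":[0,0,0],"gripper":0},{"translation":[0,0,-1],"rot":[0,0,0],"gripper":0.3},{"translation":[-2,0,0],"rot":[0,0,0],"gripper":0.7},{"translation":[-3.5,0,0],"rot":[0,0,0],"gripper":0.7},{"translation":[-3.5,0,0],"rot":[0,0,0],"gripper":0.7},{"translation":[-3.5,0,0],"rot":[0,0,0],"gripper":0.7},{"translation":[-3.5,0,0],"rot":[0,0,0],"gripper":0.7},{"translation":[-3.5,0,0],"rot":[0,0,0],"gripper":0.7},{"translation":[-2,0,0],"rot":[0,0,0],"gripper":0.7},{"translation":[0,0,0],"rot":[0,0,0],"gripper":0.7},{"translation":[0,0,0],"rot":[0,0,0],"gripper":0.7},{"translation":[0,0,0],"rot":[0,0,0],"gripper":0.7}]'; python3 goal.py .6378 -.119 .1 84.9
```

```text
time: 48.87
ee_pos: [0.6414, -0.115, 0.2135]
tool_rot: [3.14, 0.017, 1.489]
ft_force: [-0.0, 1.0, 0.2]
grip_width: 0.0597
finger_force: 0.0
t 48.87 [ 0.6414 -0.115   0.2135] [179.93   0.98  85.3 ] F [-0.   1.   0.2] w 0.0597 ff 0.0
rot [0.08 0.98 0.4 ] then cm [-0.43 -0.32 11.35]
```

```bash
python3 -m pendant '[{"translation":[-0.4,-0.3,2],"rot":[0.08,1,0.4],"gripper":0.7},{"translation":[0,0,3],"rot":[0,0,0],"gripper":0.7},{"translation":[0,0,3],"rot":[0,0,0],"gripper":0.7},{"translation":[0,0,2.5],"rot":[0,0,0],"gripper":0.7},{"translation":[0,0,1],"rot":[0,0,0],"gripper":0.7},{"translation":[0,0,0],"rot":[0,0,0],"gripper":0.7},{"translation":[0,0,0],"rot":[0,0,0],"gripper":0.7}]'; python3 goal.py .6378 -.119 .04 84.9
python3 - <<'E'
from h import *
s,_=shot("scene","s13")
c=np.array([.6377,-.119,0]);e=np.array([np.cos(np.radians(84.9)),np.sin(np.radians(84.9)),0]);h=c+.161*e+[0,0,.052]
m=cv2.inRange(cv2.cvtColor(s,cv2.COLOR_BGR2HSV),(0,150,60),(8,255,255));m[:190]=0;m[225:]=0;m[:,:240]=0;m[:,285:]=0
M=cv2.moments(m,True);print(M['m10']/M['m00'],M['m01']/M['m00'],"start 259.8,203.4",[(q,np.round(proj("scene",h+.066*(np.cos(1.42-q)*e+[0,0,np.sin(1.42-q)])),1)) for q in(0,.25,.5)])
E
```

```text
time: 49.45
ee_pos: [0.6383, -0.1183, 0.0989]
tool_rot: [-3.141, -0.0, 1.483]
ft_force: [1.5, 0.5, 1.1]
grip_width: 0.0601
finger_force: 0.0
t 49.45 [ 0.6383 -0.1183  0.0989] [-1.7998e+02 -1.0000e-02  8.4990e+01] F [1.5 0.5 1.1] w 0.0601 ff 0.0
rot [-0.02 -0.01  0.09] then cm [-0.08 -0.04  5.89]
259.4574468085106 203.43617021276594 start 259.8,203.4 [(0, array([259.8, 204.1])), (0.25, array([265.9, 208. ])), (0.5, array([271.4, 212.8]))]
```

Clamp handle is back at its starting position (fully open). Grasp and lift the box.

```bash
python3 -m pendant '[{"translation":[-0.05,-0.05,2],"rot":[0,0,0],"gripper":0.7},{"translation":[0,0,2],"rot":[0,0,0],"gripper":0.7},{"translation":[0,0,1.2],"rot":[0,0,0],"gripper":0.7},{"translation":[0,0,0.6],"rot":[0,0,0],"gripper":0.7},{"translation":[0,0,0],"rot":[0,0,0],"gripper":0.7},{"translation":[0,0,0],"rot":[0,0,0],"gripper":0.2},{"translation":[0,0,0],"rot":[0,0,0],"gripper":0.2},{"translation":[0,0,0],"rot":[0,0,0],"gripper":0.2},{"translation":[0,0,0],"rot":[0,0,0],"gripper":0.2},{"translation":[0,0,0],"rot":[0,0,0],"gripper":0.2}]' 70
python3 -m pendant '[{"translation":[0,0,-0.5],"rot":[0,0,0],"gripper":0.2},{"translation":[0,0,-1],"rot":[0,0,0],"gripper":0.2},{"translation":[0,0,-1.5],"rot":[0,0,0],"gripper":0.2},{"translation":[0,0,-2.5],"rot":[0,0,0],"gripper":0.2},{"translation":[0,0,-3],"rot":[0,0,0],"gripper":0.2},{"translation":[0,0,-3],"rot":[0,0,0],"gripper":0.2},{"translation":[0,0,-1],"rot":[0,0,-3.3],"gripper":0.2},{"translation":[0,0,0],"rot":[0,0,-3.3],"gripper":0.2},{"translation":[0,0,0],"rot":[0,0,0],"gripper":0.2}]'; python3 goal.py .4475 -.334 .12 91.6
```

```text
time: 50.33
ee_pos: [0.6392, -0.12, 0.0428]
tool_rot: [3.138, 0.0, 1.482]
ft_force: [0.9, 0.5, 5.5]
grip_width: 0.0356
finger_force: 71.6
time: 51.08
ee_pos: [0.6379, -0.1198, 0.1673]
tool_rot: [3.14, 0.0, 1.598]
ft_force: [-0.4, 0.8, -4.4]
grip_width: 0.0357
finger_force: 71.3
t 51.08 [ 0.6379 -0.1198  0.1673] [1.7989e+02 1.0000e-02 9.1560e+01] F [-0.4  0.8 -4.4] w 0.0357 ff 71.3
rot [ 0.11  0.01 -0.04] then cm [-20.88 -19.63   4.73]
```

```bash
python3 -m pendant '[{"translation":[-1.2,-1.1,0],"rot":[0,0,0],"gripper":0.2},{"translation":[-2,-1.9,0],"rot":[0,0,0],"gripper":0.2},{"translation":[-2.4,-2.2,0],"rot":[0,0,0],"gripper":0.2},{"translation":[-2.6,-2.4,0],"rot":[0,0,0],"gripper":0.2},{"translation":[-2.6,-2.4,0],"rot":[0,0,0],"gripper":0.2},{"translation":[-2.6,-2.4,0],"rot":[0,0,0],"gripper":0.2},{"translation":[-2.6,-2.4,0],"rot":[0,0,0],"gripper":0.2},{"translation":[-2.4,-2.3,0],"rot":[0,0,0],"gripper":0.2},{"translation":[-1.5,-1.5,1],"rot":[0,0,0],"gripper":0.2},{"translation":[-1,-1,2],"rot":[0,0,0],"gripper":0.2},{"translation":[0,0,2],"rot":[0,0,0],"gripper":0.2},{"translation":[0,0,0],"rot":[0,0,0],"gripper":0.2},{"translation":[0,0,0],"rot":[0,0,0],"gripper":0.2},{"translation":[0,0,0],"rot":[0,0,0],"gripper":0.2}]'; python3 goal.py .4475 -.334 .035 91.6
python3 - <<'E'
from h import *
im,T=shot("wrist","w14");cv2.imwrite("pics/c14.png",im)
E
```

```text
time: 52.25
ee_pos: [0.447, -0.3337, 0.116]
tool_rot: [-3.141, -0.0, 1.597]
ft_force: [0.0, 0.5, -3.1]
grip_width: 0.0358
finger_force: 71.0
t 52.25 [ 0.447  -0.3337  0.116 ] [-1.7999e+02 -3.0000e-02  9.1490e+01] F [ 0.   0.5 -3.1] w 0.0358 ff 71.0
rot [-0.01 -0.03 -0.11] then cm [-0.03  0.05  8.1 ]
```

View pics/c14.png

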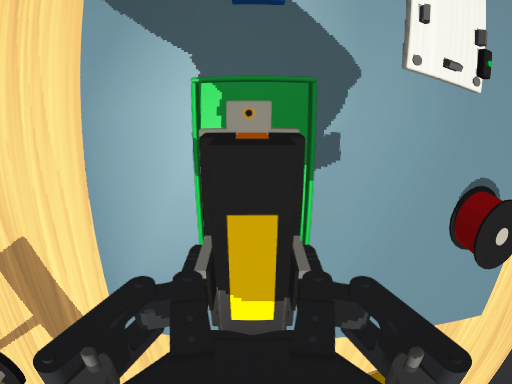

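The whole box (base ear at (249,113), cover on) hangs centred over the tray. Lowering it.

```bash
python3 -m pendant '[{"translation":[0,0.05,1],"rot":[0,0,0],"gripper":0.2},{"translation":[0,0,1.8],"rot":[0,0,0],"gripper":0.2},{"translation":[0,0,1.8],"rot":[0,0,0],"gripper":0.2},{"translation":[0,0,1.2],"rot":[0,0,0],"gripper":0.2},{"translation":[0,0,0.8],"rot":[0,0,0],"gripper":0.2},{"translation":[0,0,0.6],"rot":[0,0,0],"gripper":0.2},{"translation":[0,0,0.4],"rot":[0,0,0],"gripper":0.2},{"translation":[0,0,0.3],"rot":[0,0,0],"gripper":0.2},{"translation":[0,0,0.2],"rot":[0,0,0],"gripper":0.2},{"translation":[0,0,0],"rot":[0,0,0],"gripper":0.2},{"translation":[0,0,0],"rot":[0,0,0],"gripper":0.2}]'
```

```text
time: 53.22
ee_pos: [0.4481, -0.3343, 0.0353]
tool_rot: [3.14, 0.001, 1.597]
ft_force: [0.0, -0.2, -0.3]
grip_width: 0.0358
finger_force: 71.5
```

Floor contact (weight coming off). Release and check.

```bash
python3 -m pendant '[{"translation":[0,0,0.05],"rot":[0,0,0],"gripper":0.2},{"translation":[0,0,0],"rot":[0,0,0],"gripper":0.65},{"translation":[0,0,0],"rot":[0,0,0],"gripper":0.65},{"translation":[0,0,0],"rot":[0,0,0],"gripper":0.65},{"translation":[0,0,0],"rot":[0,0,0],"gripper":0.65},{"translation":[0,0,-1.5],"rot":[0,0,0],"gripper":0.65},{"translation":[0,0,-3],"rot":[0,0,0],"gripper":0.65},{"translation":[0,0,-4],"rot":[0,0,0],"gripper":0.65},{"translation":[0,0,-4],"rot":[0,0,0],"gripper":0.65},{"translation":[-2,0,-4],"rot":[0,0,0],"gripper":0.65},{"translation":[-2,0,0],"rot":[0,0,0],"gripper":0.65},{"translation":[0,0,0],"rot":[0,0,0],"gripper":0.65},{"translation":[0,0,0],"rot":[0,0,0],"gripper":0.65},{"translation":[0,0,0],"rot":[0,0,0],"gripper":0.65}]'
python3 - <<'E'
from h import *
im,T=shot("wrist","w15");s,_=shot("scene","s15");h=cv2.cvtColor(im,cv2.COLOR_BGR2HSV);m=cv2.inRange(h,(20,120,60),(35,255,255));m[:,:180]=0;m[:,330:]=0
c=max(cv2.findContours(m,0,2)[0],key=cv2.contourArea);print("label",cv2.minAreaRect(np.array([onz("wrist",p[0],.058,T)[:2] for p in c],np.float32)))
cv2.imwrite("pics/c15.png",np.hstack([im[:300,120:400],cv2.resize(s[80:240,80:290],(394,300))]))
E
```

```text
time: 54.38
ee_pos: [0.4478, -0.3716, 0.1954]
tool_rot: [-3.14, -0.002, 1.597]
ft_force: [-0.1, 0.3, 0.8]
grip_width: 0.0556
finger_force: 0.0
label ((0.447739839553833, -0.3340248763561249), (0.02268832176923752, 0.06096375361084938), 1.9592349529266357)
```

View pics/c15.png

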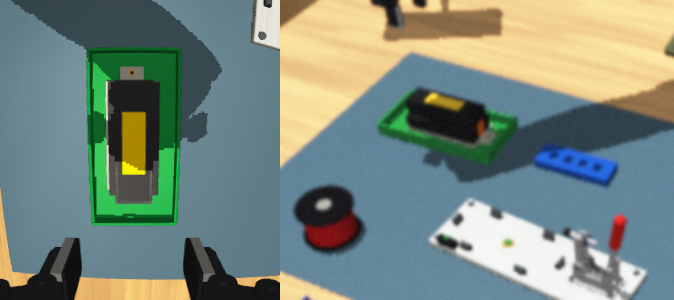

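The box lies flat and centred in the tray, label at (134,143) in the left half, with the clamp upright and the kit empty. Handing in.

```bash
python3 -c "
from workcell import hand_in
print(hand_in())"
```

```text
the job is handed in; nothing more can be done
None
```

The finished box, with four relays plugged in and the cover pressed home, lies flat in the green tray; the clamp is fully open and the job was handed in at about 54 s, but `hand_in()` returned no verdict.

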